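# Dock a nest plate under its lip and lock it with the T-key

### The job

Lift the nest plate off its sloped rest by the black grip bar, hook its thin tongue under the steel lip of the docking base while the plate is still tilted, and swing it down until it lies flat in the pocket. Then take the red T-key from its parking block, drop it fully into the slot of the rim opposite the lip and give it a quarter turn, so that its arms stand square across the rim, one reaching over the edge of the plate. Let go of everything and leave the other things where they stand.

Things in the scene. Friction and masses are not known exactly. Their poses are not given: they have to be found in the camera images.
- nest_plate: loose aluminium plate, 0.2 to 0.35 kg, 8 mm thick, four 30 mm bores. Origin: middle of its underside, z up out of the plate; spans x -55 to +55 mm, y -60 to +60 mm. The last 16 mm at +x are the tongue: 5 mm thick (flush with the underside), 108 mm wide. Starts on the sloped rest, tilted 30 degrees, tongue edge (+x) down.
- plate_grip (a point): where to grasp the plate's black grip bar; turns with the plate. The bar stands square on the middle of the plate: 10 mm thick along the plate's x (grip across this), 50 mm long along y, from z 8 to z 42 mm above the underside; this point is at z 31 mm.
- plate_tongue (a point): middle of the upper edge of the tongue's tip, at (55, 0, 5) mm in the plate's frame; turns with the plate.
- rest: fixed blue sheet-metal rest, 118 x 100 mm; its face falls 30 degrees towards its own +x, where a stop 12 mm high, square to the slope, holds the tip of the plate's tongue. Upper end about 65 mm high. Origin on the surface under its middle. Lift the plate square off the slope, at least 15 mm, to clear the stop.
- dock: fixed docking base, 155 x 146 mm. Origin on the surface under the middle of its pocket, z up; lip on its +x side, rim with the slot on its -x side. Pocket: open on top, x from -57 mm (rim) to +58 mm (wall behind the lip), y from -63 to +63 mm. Side walls and rim have their tops at z = 30 mm. The rim reaches from x = -89 to -57 mm.
- dock_seat (a point): where the origin of the seated plate comes (within about 3 mm): 20 mm above the dock's origin, same axes as the dock; the plate's x then points along the dock's x. At this height two ledges along the pocket's y sides carry the plate, from x = -57 to +25 mm; elsewhere the floor is 12 mm lower, so the tongue can dip under the lip while the plate is tilted.
- dock_lip (a point): middle of the lower edge of the steel lip's nose, at (47, 0, 27) mm in the dock's frame, same axes. The lip overhangs the pocket from x = 47 to 58 mm over its whole width, 6 mm thick, top at z = 33 mm; it lies 2 mm above the tongue of the seated plate.
- dock_slot (a point): centre of the slot's mouth, at (-70, 0, 30) mm in the dock's frame, same axes. The slot is 28 mm long along y and 13 mm wide along x, edges chamfered 1.5 mm, and goes through the rim's 6 mm top plate into a hollow.
- lock_key: loose T-key, 0.09 kg, upright in the parking block, its x along the block's x; same after half a turn. Origin: middle of its underside, z up. T-head 24 mm (x) by 9 mm (y), z 0 to 5 mm; round 9 mm shank to z 15; two steel arms, a bar 48 mm (x) by 12 mm (y), to z 21; red wing above. Home in the slot the arms rest on the rim: origin 15 mm below the mouth; there it turns freely.
- key_grip (a point): where to grasp the key's red wing; turns with the key. The wing is 10 mm thick along the key's y (grip across this), 34 mm long along x, from 21 to 49 mm above the underside; this point is at 38 mm. Drop with x along the slot; after the quarter turn (either way) x stands across it.
- key_block: fixed grey parking block, 70 x 34 mm (x, y), 26 mm high, with a 28 x 13 mm pocket, 19 mm deep, in the middle of its top. Origin on the surface under its middle.
- part_a: bystander: loose turned aluminium part, 46 mm across, 34 mm high, behind the rest; origin under its middle
- part_b: bystander: loose turned aluminium part, 46 mm across, 38 mm high, behind the dock; origin under its middle
- v_block: bystander: loose steel V-block, 33 x 40 x 34 mm, behind the key block; origin under its middle
- gauge_long: bystander: loose steel gauge block standing on edge, 35 x 9 x 30 mm, in front of the key block; origin under its middle

How it is judged:
By the outcome, as a careful person would: the job done as asked, in the order asked, and still so for the second after the job is handed in, with the robot touching nothing.
It also fails if it takes over 64 s, if anything falls off the work surface, if the arm or the gripper's body presses on something with over 40 N, if the wrist force passes 120 N, or if a joint passes its speed limit or range.

### The arm

A 6-joint arm with a two-finger parallel gripper is mounted at the origin on a cart in front of the work surface, level with it; the furniture and walls round the work are solid. World frame = base frame: x ahead of the robot, y to its left, z up, the work surface at z = 0. Lengths are in mm, angles in rad, forces in N, time in s.
With the tool pointing down it reaches from about 275 to 725 mm from the base axis. Payload 15.9 kg.
Tool frame: the origin (TCP) lies on the centre line of the jaws, within the pads' length; the fingertips stand bot.tip_extent ahead of it and the grasp point (between the pads) lies 5 mm behind it (bot.tip_extent is the distance from the TCP to the fingertips, in mm); x points along the fingers, y is the direction in which the jaws open and shut, and the axes are right-handed (so a half turn about x gives the same grasp; the last joint's range is limited). The gripper opens to 85 mm and grips with 20 to 120 N. Pads are 22 mm wide; open, the fingers measure 114 mm over their backs; the gripper's body (76 mm by 85 mm) begins 54 mm behind the grasp point. The pads swing forward as they close: fully open they stand 13 mm farther back than shut.
Start: joints at [-1.339, 0.213, -0.034, 1.323, 0, 1.571], TCP at [114.86, -486.614, 245.306] pointing down, gripper open.
Joint ranges: [-2.98, 2.98], [-0.74, 1.72], [-1.14, 1.35], [-2.1, 2.04], [-1.57, 1.44], [-3.14, 3.14]. Speed limits (rad/s): [1.89, 1.89, 2.39, 2.57, 3.14, 3.14].

### API

Orientations are given as a rotation vector (axis times angle).
In Python, from rig import bot gives the robot as it stands.
- The arm moves only by the shell command python3 -m creep 'ROWS' [FORCE]. ROWS is JSON, a list of rows, each a list of 3 entries, a list of its own where there are three numbers: the opening, from 0 (shut) to 1 (fully open), then the shift along the tool's x, y, z in cm, then the turn, a rotation vector about the tool's x, y, z in degrees. A call has exactly 5 rows; each row is the pose to reach, as a shift and turn from the pose commanded when the call began, along the tool's axes at that moment; what a row does not reach only later rows make up. A row lasts 1/10 s, in which the tool goes at most 50 mm and 8.59 degrees, less where a joint would pass 70% of its speed; a pose out of reach is approached as far as the arm can. A call with a gripper value outside its range is refused whole. The fingers move at their own pace and stop on an object; FORCE is the grip in N (left out, the last holds). Time passes only in rows, so rows that repeat a pose let the fingers close, or fill a call up. It gives the time, the measured TCP pose, the force and the opening at its end, in the units of the state.
- bot.sense(): the state, without advancing time (a new reading comes with each control period).
- bot.get_image(name): name is "side" or "top"; returns (picture, depth): 384x512x3 uint8, red, green, blue; 384x512 float32, mm along the optical axis (not along the pixel's ray), 0 where there is no reading.
- bot.calibration(name): a dict with "fx", "fy", "cx", "cy" (pixels), "dist_coeffs" ([k1, k2, p1, p2, k3] as OpenCV has them; the pictures are not rectified), "camera_from_world" (4x4, takes a point from world to camera coordinates). Camera axes: x right, y up, looking along -z (the intrinsics and any distortion apply to the point x, -y, -z); pixel columns grow to the right and rows downward; lengths in mm; the calibration is good to about 2 mm. A picture is of the moment at which its call begins. calibration takes no time and is no camera call.
- bot.finish_job(): hands the job in, once; it reports no verdict.
The state is a dict: "t": time; "joints": joint angles; "joint_velocities": joint speeds; "joint_torque": joint torques, N m; "position": TCP position; "eef_rot": TCP orientation; "force": force on the tool from outside, world axes, zero at the start; "ft_torque": the same for the moment, N m; "finger_gap": opening from 0.0 (shut) to 1.0 (fully open).
Only numpy, scipy, OpenCV 4.12 (cv2) and the standard library are available. Lean on these libraries where they do the work, as an engineer would, in place of code of your own. Each camera call takes 0.05 s, during which the arm holds its last target.

## Working session

There is one attempt and no reset: what is moved stays moved. The work goes in short steps, Python scripts to look and compute and a shell command to move; the robot and the scene stay as the last step left them, time stands still between calls to the robot, and variables do not carry over. Pictures are saved under pics/ and viewed, and the job is handed in when it is done.

```bash
ls; mkdir -p pics
python3 - <<'E'
from rig import bot
import cv2, numpy as np
print(bot.sense()); print(bot.tip_extent)
for n in ("side","top"):
    im,d=bot.get_image(n)
    cv2.imwrite(f"pics/{n}0.png",im[:,:,::-1]); np.savez(f"{n}0.npz",im=im,d=d)
    c=bot.calibration(n); print(n,c)
E
```

```text
pics
{'t': 0.0, 'joints': array([-1.33897294e+00,  2.13356423e-01, -3.50567135e-02,  1.32349910e+00,
        1.96703402e-05,  1.57080964e+00]), 'joint_velocities': array([ 0.000481  , -0.00059378,  0.00076691,  0.00112395, -0.00078608,
       -0.00041865]), 'joint_torque': array([ 6.16650810e-03, -6.86163497e+01,  4.87118554e+01,  1.76876370e-02,
        5.71963883e-04, -4.07508378e-05]), 'position': array([ 114.80751196, -486.30751748,  244.81696664]), 'eef_rot': array([ 2.09893848,  0.24555986, -2.09916993]), 'force': array([-0.63740447,  0.03027315,  0.14096261]), 'ft_torque': array([-0.01582889,  0.02857047,  0.02371889]), 'finger_gap': 0.9978373746730587}
14.0
side {'fx': 465.2541648308542, 'fy': 465.2541648308542, 'cx': 249.44696638627505, 'cy': 189.5999876847838, 'dist_coeffs': array([0.0442111, 0.       , 0.       , 0.       , 0.       ]), 'camera_from_world': array([[ 9.99282341e-01, -3.74453034e-02,  5.71425217e-03,
        -5.35943852e+02],
       [ 1.20592129e-02,  4.57500816e-01,  8.89127425e-01,
        -1.00551228e+02],
       [-3.59079212e-02, -8.88420426e-01,  4.57624047e-01,
        -1.27449355e+03],
       [ 0.00000000e+00,  0.00000000e+00,  0.00000000e+00,
         1.00000000e+00]])}
top {'fx': 411.2719781413738, 'fy': 411.2719781413738, 'cx': 259.86345402020686, 'cy': 194.6600332199167, 'dist_coeffs': array([-0.0734506,  0.       ,  0.       ,  0.       ,  0.       ]), 'camera_from_world': array([[ 2.63115365e-02, -9.99650001e-01, -2.75296858e-03,
         2.07454821e+01],
       [ 9.77325450e-01,  2.51449388e-02,  2.10244374e-01,
        -5.69415951e+02],
       [-2.10101565e-01, -8.22239877e-03,  9.77644989e-01,
        -1.01154351e+03],
       [ 0.00000000e+00,  0.00000000e+00,  0.00000000e+00,
         1.00000000e+00]])}
```

View pics/side0.png

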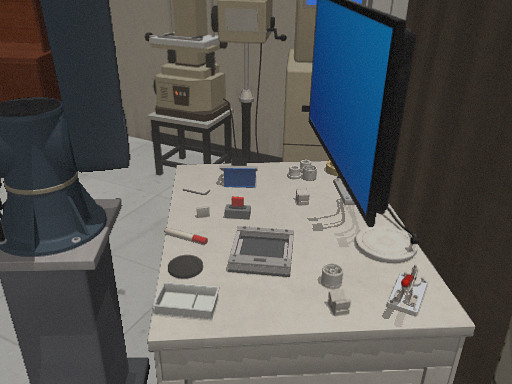

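View pics/top0.png

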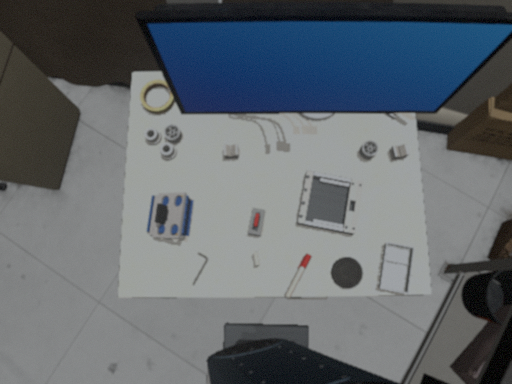

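```bash
cat > h.py <<'E'
import numpy as np, cv2
from rig import bot
def load(n,k):
    z=np.load(f"{n}{k}.npz"); return z['im'],z['d']
def snap(n,k):
    im,d=bot.get_image(n); np.savez(f"{n}{k}.npz",im=im,d=d); return im,d
def crop(im,u0,v0,w,h,s,fn):
    c=cv2.resize(im[v0:v0+h,u0:u0+w,::-1],None,fx=s,fy=s,interpolation=cv2.INTER_CUBIC)
    for i in range(0,w,10):
        cv2.line(c,(i*s,0),(i*s,6 if i%50 else 14),(0,255,0),1)
        if (u0+i)%20==0: cv2.putText(c,str(u0+i),(i*s,22),0,.35,(0,255,0),1)
    for i in range(0,h,10):
        cv2.line(c,(0,i*s),(6,i*s),(0,255,0),1)
        if (v0+i)%20==0: cv2.putText(c,str(v0+i),(8,i*s+4),0,.35,(0,255,0),1)
    cv2.imwrite("pics/"+fn,c)
def ray(n,uv):
    c=bot.calibration(n); K=np.array([[c['fx'],0,c['cx']],[0,c['fy'],c['cy']],[0,0,1]])
    p=cv2.undistortPoints(np.array(uv,float).reshape(-1,1,2),K,np.array(c['dist_coeffs'])).reshape(-1,2)
    T=np.array(c['camera_from_world']); R=T[:3,:3]; o=-R.T@T[:3,3]
    dc=np.c_[p[:,0],-p[:,1],-np.ones(len(p))]
    return o,dc@R   # points o + depth*d
def onz(n,uv,z):
    o,d=ray(n,uv); z=np.broadcast_to(z,(len(d),)); return o+((z-o[2])/d[:,2])[:,None]*d
def bydepth(n,uv,dm):
    o,d=ray(n,uv); uv=np.array(uv).round().astype(int).reshape(-1,2)
    return o+dm[uv[:,1],uv[:,0]][:,None]*d
def tri(uvs,uvt):
    o1,d1=ray("side",uvs);o2,d2=ray("top",uvt);out=[];gap=[]
    for a,b in zip(d1,d2):
        A=np.c_[a,-b]; s=np.linalg.lstsq(A,o2-o1,rcond=None)[0]
        p,q=o1+s[0]*a,o2+s[1]*b; out.append((p+q)/2); gap.append(np.linalg.norm(p-q))
    return np.array(out),np.array(gap)
def proj(n,P):
    c=bot.calibration(n); K=np.array([[c['fx'],0,c['cx']],[0,c['fy'],c['cy']],[0,0,1]])
    T=np.array(c['camera_from_world']); q=np.atleast_2d(P)@T[:3,:3].T+T[:3,3]; q=q*[1,-1,-1]
    return cv2.projectPoints(q,np.zeros(3),np.zeros(3),K,np.array(c['dist_coeffs']))[0].reshape(-1,2)
E
python3 - <<'E'
from h import *
s,_=load("side",0); t,_=load("top",0)
crop(s,165,155,140,120,5,"s0a.png")
crop(t,135,165,100,90,8,"t0a.png"); crop(t,235,160,140,90,5,"t0b.png");
E
```

```text
(no output)
```

View pics/s0a.png

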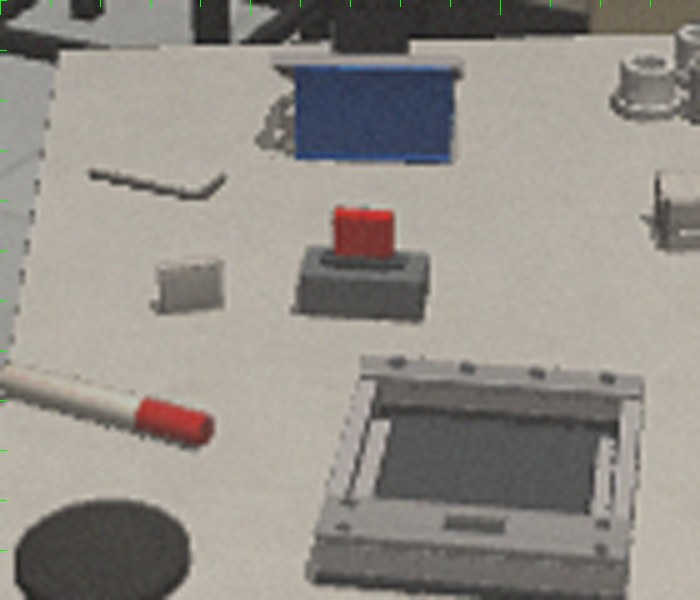

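View pics/t0a.png

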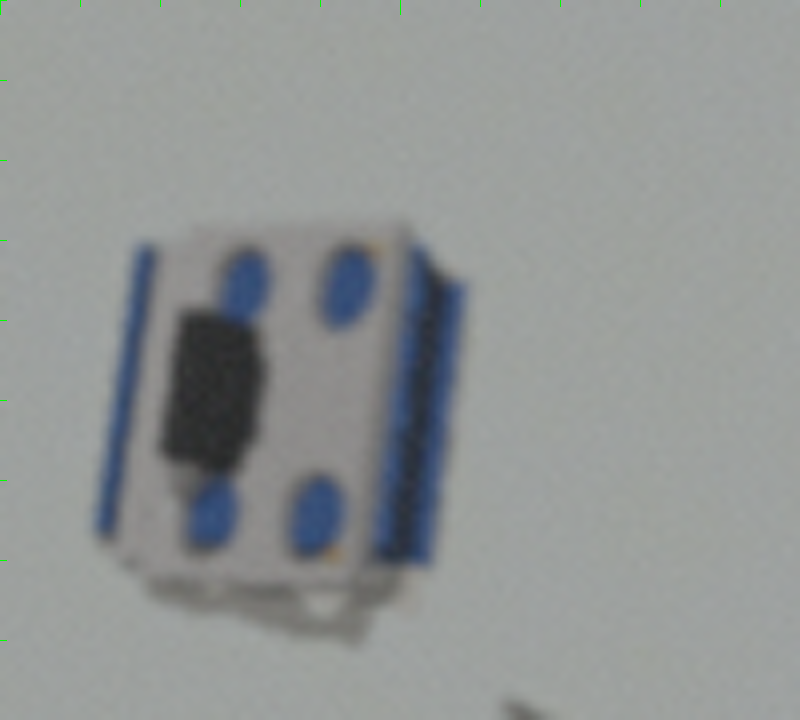

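View pics/t0b.png

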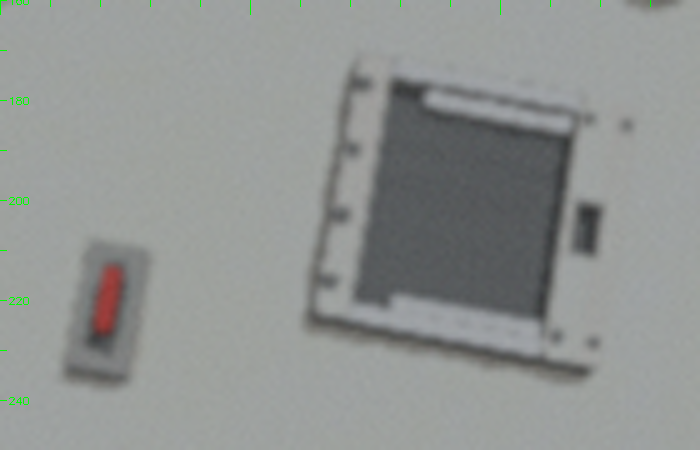

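```bash
cat >> h.py <<'E'
def cloud(n,d):
    v,u=np.mgrid[0:384,0:512]; uv=np.c_[u.ravel(),v.ravel()]
    o,dd=ray(n,uv); P=o+d.ravel()[:,None]*dd; P[d.ravel()==0]=np.nan
    return P.reshape(384,512,3)
def axes(rect):
    (c,(w,h),a)=rect; return np.round(c,1),np.round([w,h],1),round(a,2)
E
python3 - <<'E'
from h import *
for n,box in (("top",dict(dock=(290,165,370,240),key=(240,200,275,245),rest=(140,185,200,250))),("side",dict(dock=(225,220,300,275),key=(220,190,255,222),rest=(215,160,262,190)))):
    im,d=load(n,0); P=cloud(n,d)
    for k,(a,b,c,e) in box.items():
        p=P[b:e,a:c].reshape(-1,3); p=p[np.isfinite(p[:,0])]
        print(n,k,"table z",np.round(np.median(p[np.abs(p[:,2])<6][:,2]),2), np.histogram(p[:,2],bins=np.arange(-8,100,4))[0])
        if k=="dock": q=p[(p[:,2]>24)&(p[:,2]<40)]
        elif k=="key": q=p[(p[:,2]>20)&(p[:,2]<31)]
        else: q=p[p[:,2]>8]
        print(len(q),axes(cv2.minAreaRect(q[:,:2].astype(np.float32))), q.mean(0).round(1))
E
```

```text
top dock table z 1.11 [  20  820 1700  713  967  141  103  156  117  614  560   61    0    0
    0    0    0    0    0    0    0    0    0    0    0    0]
1352 (array([ 562.5, -152.8]), array([157. , 148.3]), 80.61) [ 559.8 -159.    31.6]
top key table z 0.91 [  8 386 738  88   4   4   1  18 159  87  19   0   1   4   1   1  20  27
   1   0   0   0   0   0   0   0]
257 (array([504.3,  44.5]), array([33.8, 70.7]), 81.65) [503.3  44.8  26.9]
top rest table z 0.69 [  24  752 1206  161   17   99  128   67   92  111   64   23   37  102
  197  168  110  117  179  158   61    7    0    0    0    0]
1737 (array([505.1, 280.8]), array([111.2, 134.6]), 86.28) [511.4 273.3  46.5]
side dock table z 1.31 [   0  226 1112  258  795  162  175  231  101  637  391   20    0    0
    0    0    0    0    0    0    0    0    0    0    0    0]
1149 (array([ 561.2, -153.5]), array([161.1, 146.3]), 80.27) [ 558.8 -170.9   31.3]
side key table z 1.35 [  0 116 546  60  25  33  38  31  93  44  19  14  20  15  12  12  22  14
   0   0   0   0   0   0   0   0]
161 (array([503.4,  44.2]), array([43.1, 71.2]), 84.56) [503.5  36.   26.2]
side rest table z 1.78 [  0  74 440  84  30  35  39  33  42  28  37  37  43  28  52  55  60  57
  85  40   5   0   0   0   0   0]
706 (array([508.5, 256.4]), array([ 86.1, 121. ]), 80.39) [510.3 237.2  44.2]
```

Run:
```python
from h import *
# slot blobs
for n,(a,b,c,e),th in (("top",(345,195,362,217),110),("side",(250,253,272,267),95)):
    im,d=load(n,0); g=cv2.cvtColor(im,cv2.COLOR_RGB2GRAY)[b:e,a:c]
    print(n,np.percentile(g,[2,20,50,80]))
    m=(g<th).astype(np.uint8); k,l,st,ce=cv2.connectedComponentsWithStats(m)
    for i in range(1,k):
        if st[i,4]>8:
            uv=ce[i]+[a,b]; print(st[i],uv,onz(n,uv,30).round(1))
# plate: plane fit
im,d=load("top",0); P=cloud("top",d); g=cv2.cvtColor(im,cv2.COLOR_RGB2HSV)
sub=np.zeros(d.shape,bool); sub[195:236,150:188]=1
m=sub&(g[...,1]<60)&(g[...,2]>100)
p=P[m]; p=p[np.isfinite(p[:,0])]; p=p[p[:,2]>8]
for _ in range(4):
    c=p.mean(0); n_=np.linalg.svd(p-c)[2][2]; n_*=np.sign(n_[2]); r=(p-c)@n_; p=p[abs(r)<3]
print("plane",c,n_,"tilt",np.degrees(np.arccos(n_[2])),"dir",np.degrees(np.arctan2(n_[1],n_[0])),r.std(),len(p))
np.savez("plane.npz",c=c,n=n_)
# bores: blue blobs ; ray to plane
mb=(sub&(g[...,0]>100)&(g[...,0]<130)&(g[...,1]>90)).astype(np.uint8)
k,l,st,ce=cv2.connectedComponentsWithStats(mb)
o,_=ray("top",[[0,0]])
for i in range(1,k):
    if st[i,4]>15:
        dd=ray("top",ce[i])[1][0]; q=o+dd*((c-o)@n_)/(dd@n_); print(st[i],ce[i].round(2),q.round(1))
```

```text
top [ 65. 100. 156. 159.]
[ 0  0  4 21 45] [345.8        202.33333333] [[ 560.2 -194.9   30. ]]
[ 5  6  5 10 45] [351.86666667 205.13333333] [[ 552.9 -211.1   30. ]]
side [ 79.  87. 111. 143.]
[ 0  0 22  4 66] [261.59090909 254.06060606] [[ 558.1 -189.8   30. ]]
[ 4  6 12  3 24] [259.58333333 259.75      ] [[ 552.  -212.5   30. ]]
[ 4 12 11  1 11] [259. 265.] [[ 549.5 -232.9   30. ]]
plane [511.27720271 278.01321773  45.1076649 ] [0.03978896 0.51594829 0.85569516] tilt 31.163382008114827 dir 85.59018614321432 1.3449483200144554 702
[150 197   4  22  29] [151.14 206.97] [537.3 331.5  11.7]
[163 197   5   8  31] [165.06 200.68] [550.8 288.3  37.1]
[176 197   5   8  33] [178.06 200.55] [547.3 248.2  61.4]
[182 197   6  37  86] [184.86 216.34] [503.7 224.6  77.6]
[186 221   2  14  20] [186.7  228.65] [471.6 216.8  83.8]
[159 225   5   8  33] [161.15 228.73] [475.3 293.   37.8]
[172 225   5   9  34] [174.09 229.26] [471.9 253.4  61.8]
```

Run:
```python
from h import *
z=np.load("plane.npz"); c=z['c']
y=np.radians(86.1); t=np.radians(30.)
ex=np.array([np.cos(y)*np.cos(t),np.sin(y)*np.cos(t),-np.sin(t)]); ey=np.array([-np.sin(y),np.cos(y),0]); ez=np.cross(ex,ey)
R=np.c_[ex,ey,ez]
for n,bx in (("top",(140,185,200,250)),("side",(210,155,265,195))):
    im,d=load(n,0); P=cloud(n,d); a,b,cc,e=bx
    p=P[b:e,a:cc].reshape(-1,3); col=cv2.cvtColor(im,cv2.COLOR_RGB2HSV)[b:e,a:cc].reshape(-1,3)
    q=(p-c)@R; ok=np.isfinite(q[:,0])&(p[:,2]>8)
    pl=ok&(abs(q[:,2])<3.5)&(col[:,1]<60)&(col[:,2]>100)
    print(n,"plate pts",pl.sum(),"x",np.percentile(q[pl,0],[0,1,3,97,99,100]).round(1),"y",np.percentile(q[pl,1],[0,1,3,97,99,100]).round(1))
    dk=ok&(col[:,2]<75)&(q[:,2]>6)
    print("dark",dk.sum(),np.percentile(q[dk],[1,5,50,95,99],axis=0).round(1))
    tp=dk&(q[:,2]>28); print("top",tp.sum(),q[tp].mean(0),"world",p[tp].mean(0), np.percentile(q[tp],[0,5,95,100],axis=0).round(1))
# bores at mid plane
o,_=ray("top",[[0,0]]); 
im,d=load("top",0)
for uv in ([165.06,200.68],[178.06,200.55],[161.15,228.73],[174.09,229.26]):
    dd=ray("top",uv)[1][0]; c2=c-4*ez; w=o+dd*((c2-o)@ez)/(dd@ez); print(w.round(1),((w-c)@R).round(1))
```

```text
top plate pts 892 x [-53.4 -51.8 -51.2  58.8  60.3  65.1] y [-61.  -60.2 -58.5  57.2  59.   59.9]
dark 176 [[ -3.2 -22.6   6.8]
 [ -2.1 -20.4   8. ]
 [  0.2   0.9  23.2]
 [  3.3  22.1  35.5]
 [  5.9  24.1  37.1]]
top 64 [ 1.0222735   0.21430189 32.78706497] world [512.23862291 295.26662785  72.99095933] [[ -2.9 -23.   28.4]
 [ -1.9 -20.2  29.4]
 [  4.6  21.5  36.7]
 [  7.6  24.1  37.6]]
side plate pts 52 x [-56.6 -56.3 -55.9 -43.5 -43.2 -43.2] y [-57.1 -57.1 -55.4  57.9  59.5  59.7]
dark 132 [[ -7.6 -23.6   6.9]
 [ -6.4 -21.8   7.4]
 [ -0.1  -0.5  20.7]
 [  6.   22.2  33.7]
 [  7.   22.4  34.1]]
top 30 [-0.07871879 -0.40445705 32.0280272 ] world [512.76528417 293.89462347  72.88410948] [[ -7.7 -23.3  29.2]
 [ -3.7 -21.9  29.9]
 [  4.9  21.   34.1]
 [  6.2  22.4  34.7]]
[551.7 289.4  32.3] [ 18.6 -39.6  -4. ]
[548.5 249.5  55.5] [-27.6 -39.1  -4. ]
[475.9 294.3  32.5] [18.3 36.4 -4. ]
[472.7 254.8  55.4] [-27.5  36.9  -4. ]
```

```bash
cat >> h.py <<'E'
from scipy.spatial.transform import Rotation as Ro
def plateR(yaw,tilt):
    y=np.radians(yaw); t=np.radians(tilt)
    ex=np.array([np.cos(y)*np.cos(t),np.sin(y)*np.cos(t),-np.sin(t)]); ey=np.array([-np.sin(y),np.cos(y),0]); return np.c_[ex,ey,np.cross(ex,ey)]
def toolR(Rp,s):  # tool x=-ez, tool y = s*ex (plate grasp)
    X=-Rp[:,2]; Y=s*Rp[:,0]; return np.c_[X,Y,np.cross(X,Y)]
def keyR(yaw,s):  # tool down, jaw axis = s * key y
    y=np.radians(yaw); X=np.array([0,0,-1.]); Y=s*np.array([-np.sin(y),np.cos(y),0]); return np.c_[X,Y,np.cross(X,Y)]
def go(pos,R,show=True):
    s=bot.sense(); R0=Ro.from_rotvec(s['eef_rot']).as_matrix()
    sh=R0.T@(np.array(pos)-s['position'])/10; rv=np.degrees(Ro.from_matrix(R0.T@R).as_rotvec())
    print("t",round(s['t'],2),"pos",s['position'].round(1),"F",s['force'].round(1),"gap",round(s['finger_gap'],3),"j",s['joints'].round(2))
    print("shift",sh.round(2),"turn",rv.round(2),"|",round(np.linalg.norm(rv),1)); return sh,rv
E
python3 - <<'E'
from h import *
s=bot.sense(); print(Ro.from_rotvec(s['eef_rot']).as_matrix().round(2))
c=np.array([511.3,278,44.3]); Rp=plateR(86.1,30)
for sg in (1,-1):
    R=toolR(Rp,sg); g=c+25*Rp[:,2]; 
    tcp=g+5*R[:,0]; print(sg,tcp, tcp-90*R[:,0]); go(tcp-90*R[:,0],R)
E
```

```text
[[-0.    0.23 -0.97]
 [ 0.   -0.97 -0.23]
 [-1.   -0.    0.  ]]
1 [511.98015291 287.97684279  61.62050808] [515.04084099 332.87263534 139.56279442]
t 0.1 pos [ 114.8 -486.4  244.9] F [-0.3 -0.4 -0. ] gap 1.002 j [-1.34  0.21 -0.03  1.32 -0.    1.57]
shift [ 10.6  -70.53 -57.77] turn [-157.7   -42.33   -6.37] | 163.4
-1 [511.98015291 287.97684279  61.62050808] [515.04084099 332.87263534 139.56279442]
t 0.1 pos [ 114.8 -486.4  244.9] F [-0.3 -0.4 -0. ] gap 1.002 j [-1.34  0.21 -0.03  1.32 -0.    1.57]
shift [ 10.6  -70.53 -57.77] turn [16.79 -4.49 29.83] | 34.5
```

```bash
python3 -m creep '[[1,[0,-3,-2.5],[-8,0,0]],[1,[0,-7,-5.7],[-16,0,0]],[1,[0,-11,-9],[-24,0,0]],[1,[0,-15,-12.3],[-32,0,0]],[1,[0,-19,-15.6],[-40,0,0]]]'; python3 -c "
from h import *
go([515,333,200],toolR(plateR(86.1,30),1)); go([515,333,200],toolR(plateR(86.1,30),-1))"
```

```text
t: 0.6
position: [220.1, -270.1, 245.1]
eef_rot: [1.66, 0.838, -1.66]
force: [1.3, -0.2, 0.5]
finger_gap: 1.002
t 0.6 pos [ 220.1 -270.1  245.1] F [ 1.3 -0.2  0.5] gap 1.002 j [-0.89 -0.1  -0.37  1.3   0.    1.32]
shift [  4.52 -12.1  -66.03] turn [-119.23  -31.95  -17.52] | 124.7
t 0.6 pos [ 220.1 -270.1  245.1] F [ 1.3 -0.2  0.5] gap 1.002 j [-0.89 -0.1  -0.37  1.3   0.    1.32]
shift [  4.52 -12.1  -66.03] turn [ 56.1  -15.04  27.43] | 64.2
```

```bash
python3 -m creep '[[1,[0.3,-0.9,-4.9],[-7.6,-2,-1.1]],[1,[0.6,-1.8,-9.8],[-15.3,-4.1,-2.2]],[1,[0.9,-2.7,-14.6],[-22.9,-6.1,-3.3]],[1,[1.2,-3.6,-19.5],[-30.6,-8.2,-4.5]],[1,[1.5,-4.5,-24],[-38.2,-10.2,-5.6]]]'; python3 -c "
from h import *
go([515,333,180],toolR(plateR(86.1,30),1))"
```

```text
t: 1.1
position: [302.7, -106.7, 234.1]
eef_rot: [1.16, 1.155, -1.43]
force: [0.2, -1.8, 0.6]
finger_gap: 1.002
t 1.1 pos [ 302.7 -106.7  234.1] F [ 0.2 -1.8  0.6] gap 1.002 j [-0.22 -0.07 -0.38  1.36 -0.12  1.47]
shift [ -1.54  16.04 -46.41] turn [-89.67 -24.13 -13.14] | 93.8
```

```bash
python3 -m creep '[[1,[-0.1,1.1,-3.2],[-7.6,-2,-1.1]],[1,[-0.2,2.2,-6.4],[-15.3,-4.1,-2.2]],[1,[-0.3,3.3,-9.6],[-22.9,-6.1,-3.3]],[1,[-0.4,4.4,-12.8],[-30.6,-8.2,-4.5]],[1,[-0.5,5.5,-16],[-38.2,-10.2,-5.6]]]'; python3 -c "
from h import *
go([515,333,180],toolR(plateR(86.1,30),1))"
```

```text
t: 1.6
position: [376.3, 44.7, 215.0]
eef_rot: [0.504, 1.422, -1.057]
force: [0.4, -0.9, -0.6]
finger_gap: 1.003
t 1.6 pos [376.3  44.7 215. ] F [ 0.4 -0.9 -0.6] gap 1.003 j [ 0.3   0.2  -0.19  1.45 -0.22  1.34]
shift [ -7.33  26.48 -16.75] turn [-51.34 -13.91  -7.58] | 53.7
```

```bash
python3 -m creep '[[1,[-1.0,3.6,-2.3],[-7.6,-2,-1.1]],[1,[-2.0,7.2,-4.6],[-15.3,-4.1,-2.2]],[1,[-3.0,10.8,-6.9],[-22.9,-6.1,-3.3]],[1,[-4,14.4,-9.2],[-30.6,-8.2,-4.5]],[1,[-5,18,-11.5],[-38.2,-10.2,-5.6]]]'; python3 -c "
from h import *
go([515,333,160],toolR(plateR(86.1,30),1))"
```

```text
t: 2.1
position: [471.2, 241.4, 191.2]
eef_rot: [-0.14, 1.543, -0.623]
force: [1.6, 0.2, 0.2]
finger_gap: 1.0
t 2.1 pos [471.2 241.4 191.2] F [1.6 0.2 0.2] gap 1.0 j [ 0.65  0.62  0.32  1.65 -0.31  1.02]
shift [-1.82 10.39  1.31] turn [-13.15  -3.7   -2.02] | 13.8
```

```bash
python3 -m creep '[[0.7,[-0.6,3.5,0.4],[-6.6,-1.9,-1]],[0.6,[-1.2,7,0.8],[-13.15,-3.7,-2.02]],[0.5,[-1.8,10.4,1.3],[-13.15,-3.7,-2.02]],[0.5,[-1.8,10.4,1.3],[-13.15,-3.7,-2.02]],[0.5,[-1.8,10.4,1.3],[-13.15,-3.7,-2.02]]]'
python3 - <<'E'
from h import *
R=toolR(plateR(86.1,30),1); go([512,288,61.6],R); 
for n in("side","top"): snap(n,1)
s,_=load("side",1);t,_=load("top",1); crop(s,165,100,140,100,5,"s1.png"); crop(t,110,150,120,100,6,"t1.png")
E
```

```text
t: 2.6
position: [515.1, 331.2, 159.3]
eef_rot: [-0.355, 1.549, -0.468]
force: [-0.4, -0.4, 0.7]
finger_gap: 0.5
t 2.6 pos [515.1 331.2 159.3] F [-0.4 -0.4  0.7] gap 0.5 j [ 0.74  0.86  0.67  1.77 -0.35  0.89]
shift [10.62  1.14  0.  ] turn [-0.28 -0.12  0.  ] | 0.3
```

View pics/t1.png

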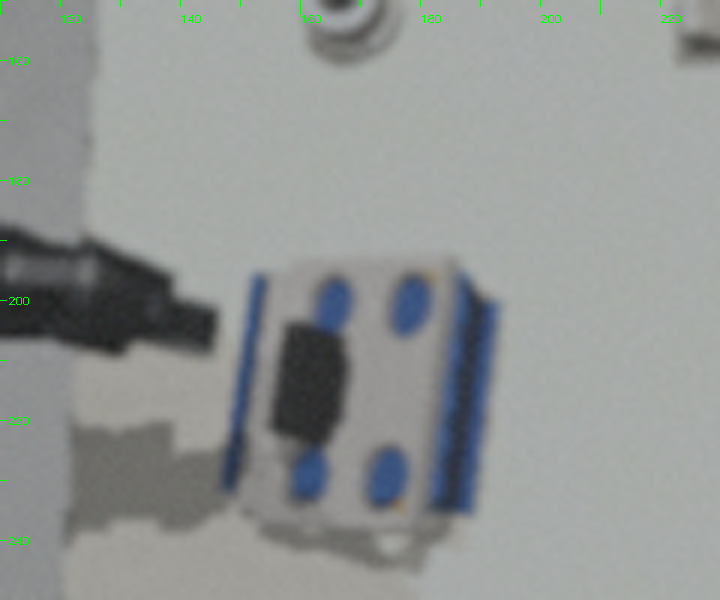

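View pics/s1.png

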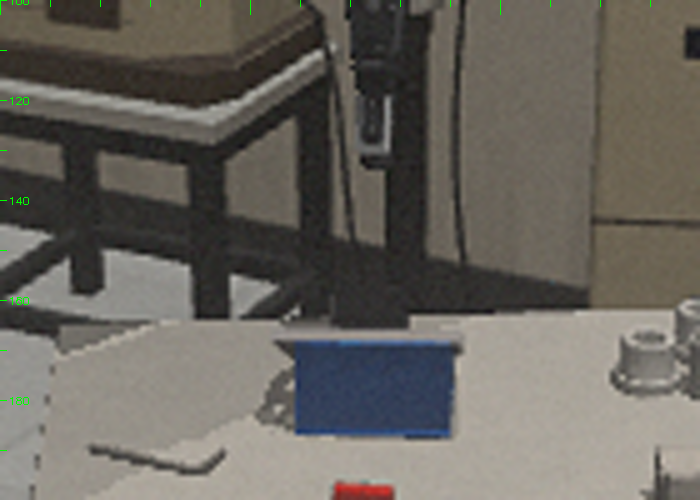

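```bash
python3 -m creep '[[0.5,[1.6,0.3,0],[-0.28,-0.1,0]],[0.5,[3.2,0.6,0],[-0.28,-0.1,0]],[0.5,[4.8,0.9,0],[-0.28,-0.1,0]],[0.5,[6,1.15,0],[-0.28,-0.1,0]],[0.5,[6,1.15,0],[-0.28,-0.1,0]]]'
python3 - <<'E'
from h import *
R=toolR(plateR(86.1,30),1); go([512,288,61.6],R); 
for n in("side","top"): snap(n,2)
s,_=load("side",2);t,_=load("top",2); crop(s,205,110,70,80,8,"s2.png"); crop(t,130,180,80,70,9,"t2.png")
E
```

```text
t: 3.2
position: [513.3, 309.4, 103.2]
eef_rot: [-0.357, 1.549, -0.464]
force: [0.1, -0.3, 0.2]
finger_gap: 0.497
t 3.2 pos [513.3 309.4 103.2] F [ 0.1 -0.3  0.2] gap 0.497 j [ 0.72  0.83  0.47  1.6  -0.36  0.86]
shift [4.68 0.22 0.02] turn [-0.11 -0.04 -0.04] | 0.1
```

View pics/t2.png

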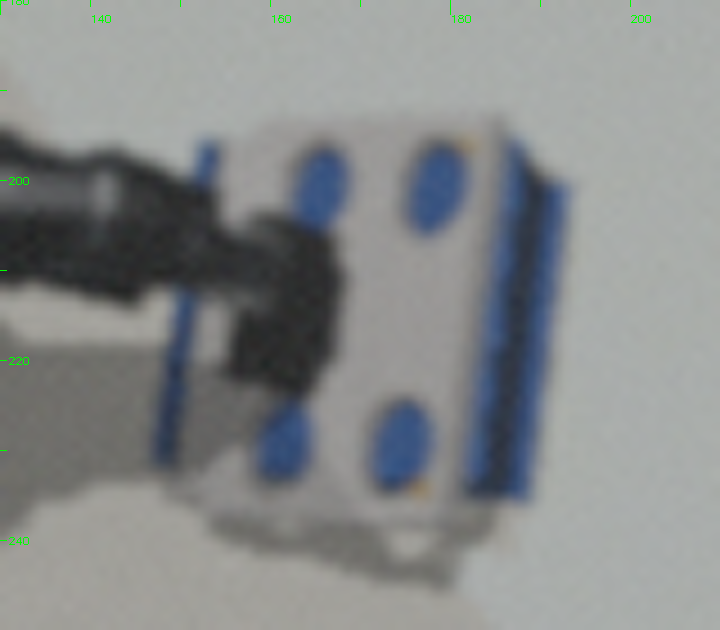

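View pics/s2.png

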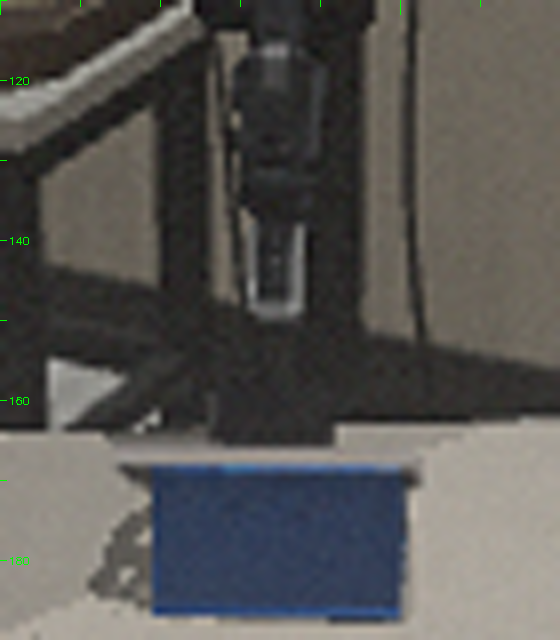

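```bash
python3 -m creep '[[0.5,[1.2,0.1,0],[0,0,0]],[0.5,[2.4,0.2,0],[0,0,0]],[0.5,[3.6,0.2,0],[0,0,0]],[0.5,[4.6,0.2,0],[0,0,0]],[0.5,[4.6,0.2,0],[0,0,0]]]'
python3 - <<'E'
from h import *
R=toolR(plateR(86.1,30),1); go([512,288,61.6],R); 
for n in("side","top"): snap(n,3)
s,_=load("side",3);t,_=load("top",3); crop(s,205,110,70,80,8,"s3.png"); crop(t,130,180,80,70,9,"t3.png")
print(proj("top",[[512,288,61.6],[514.6,327,129]]),proj("side",[[512,288,61.6],[514.6,327,129]]))
E
```

```text
t: 3.8
position: [512.3, 289.3, 62.0]
eef_rot: [-0.357, 1.548, -0.464]
force: [-0.6, 0.4, -0.4]
finger_gap: 0.501
t 3.8 pos [512.3 289.3  62. ] F [-0.6  0.4 -0.4] gap 0.501 j [ 0.7   0.82  0.34  1.47 -0.37  0.84]
shift [ 0.1  -0.09 -0.02] turn [-0.07 -0.   -0.05] | 0.1
[[161.9166005  213.50170492]
 [139.7005574  207.43302454]] [[238.81427732 161.39790475]
 [239.30242969 137.70118642]]
```

View pics/t3.png

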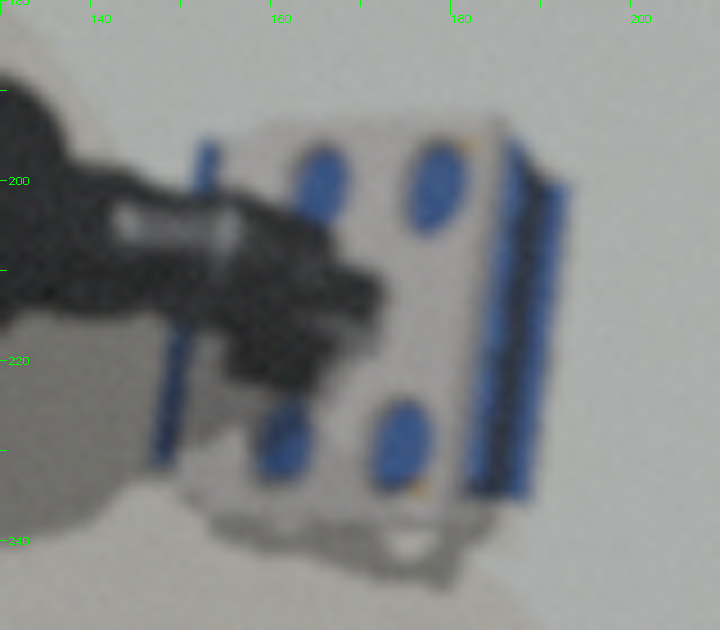

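View pics/s3.png

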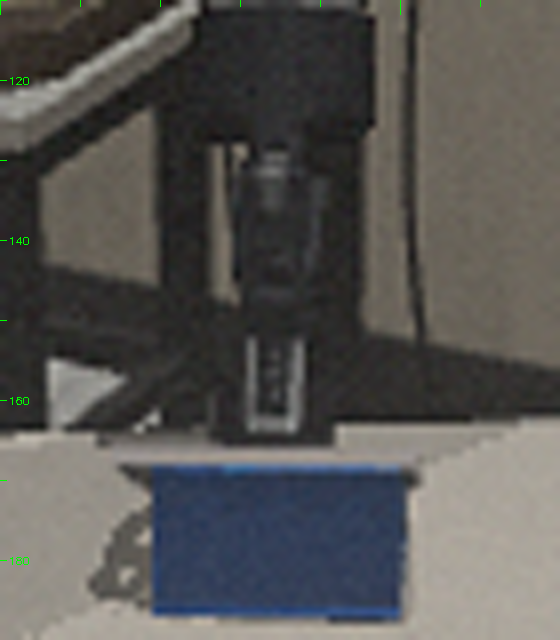

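```bash
python3 -m creep '[[0.3,[0,0,0],[0,0,0]],[0.2,[0,0,0],[0,0,0]],[0.1,[0,0,0],[0,0,0]],[0,[0,0,0],[0,0,0]],[0,[0,0,0],[0,0,0]]]' 70; python3 -c "
from h import *
go([512,288,61.6],toolR(plateR(86.1,30),1))"
```

```text
t: 4.4
position: [512.7, 290.6, 62.5]
eef_rot: [-0.356, 1.547, -0.462]
force: [-0.2, 4.7, 5.7]
finger_gap: 0.103
t 4.4 pos [512.7 290.6  62.5] F [-0.2  4.7  5.7] gap 0.103 j [ 0.7   0.82  0.34  1.47 -0.37  0.84]
shift [ 0.21 -0.18 -0.05] turn [-0.07  0.08 -0.14] | 0.2
```

```bash
python3 -m creep '[[0,[-0.4,0,0],[0,0,0]],[0,[-1,0,0],[0,0,0]],[0,[-2,0,0],[0,0,0]],[0,[-3,0,0],[0,0,0]],[0,[-4,0,0],[0,0,0]]]'; python3 -m creep '[[0,[-1.5,0,0],[0,0,0]],[0,[-3,0,0],[0,0,0]],[0,[-5,0,0],[0,0,0]],[0,[-7,0,0],[0,0,0]],[0,[-8,0,0],[0,0,0]]]'
python3 - <<'E'
from h import *
s=bot.sense(); print(s['force'],s['finger_gap'])
for n in("side","top"): snap(n,4)
s,_=load("side",4);t,_=load("top",4); crop(s,195,90,90,100,6,"s4.png"); crop(t,90,160,120,90,6,"t4.png")
# dock target
yaw=80.5; Rd=plateR(yaw,0); od=np.array([563.5,-142,0])
Rp=plateR(yaw,30)
# tongue tip upper corner T at dock (20,0,70) hover
T=od+Rd@[20,0,70]; op=T-Rp@[55,0,5]; tcp=op+Rp@[0,0,33-5]; print("tcp",tcp); go(tcp,toolR(Rp,1))
E
```

```text
t: 4.9
position: [513.9, 310.5, 97.7]
eef_rot: [-0.357, 1.548, -0.463]
force: [0.3, 0.2, -2.8]
finger_gap: 0.103
t: 5.4
position: [516.5, 350.9, 168.0]
eef_rot: [-0.356, 1.547, -0.462]
force: [0.7, 0.1, -2.5]
finger_gap: 0.101
[ 0.6962854   0.08327448 -2.50354668] 0.10054168166416029
tcp [ 560.83755151 -157.9101648   117.41858429]
t 5.5 pos [516.7 350.9 167.3] F [ 0.2 -0.2 -3.4] gap 0.105 j [ 0.76  0.9   0.77  1.84 -0.34  0.9 ]
shift [ 29.44 -41.29   7.84] turn [ 4.79  2.93 -0.19] | 5.6
```

View pics/s4.png

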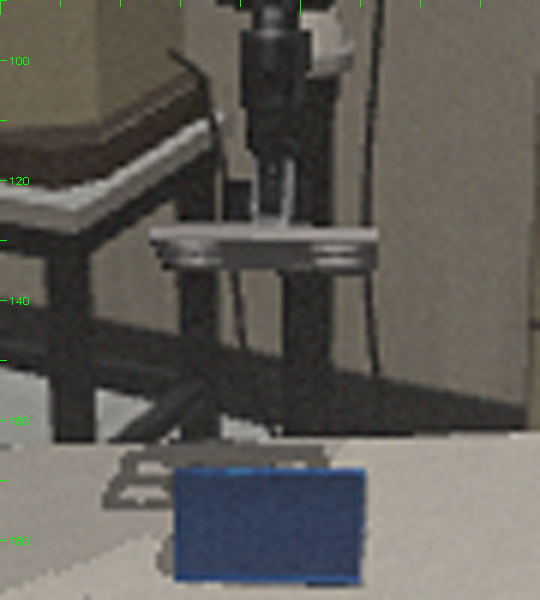

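View pics/t4.png

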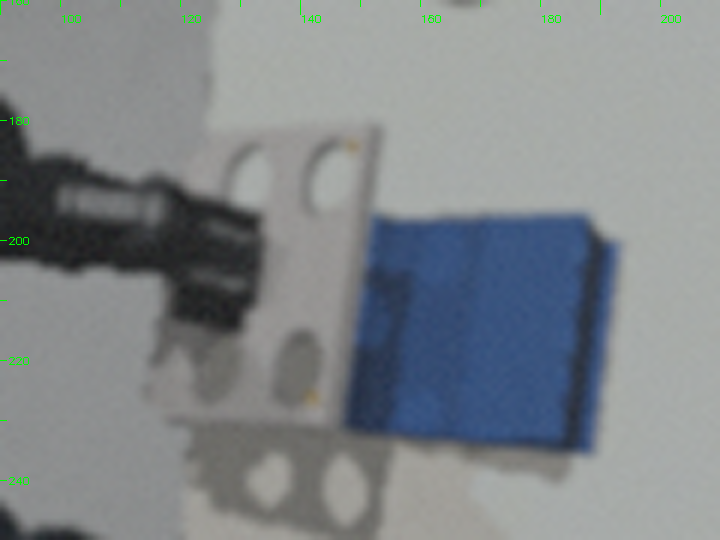

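Run:
```python
from h import *
go([560,-158,172],toolR(plateR(80.5,30),1))
```

```text
t 5.5 pos [516.7 350.9 167.3] F [ 0.2 -0.2 -3.4] gap 0.105 j [ 0.76  0.9   0.77  1.84 -0.34  0.9 ]
shift [ 24.72 -44.02   7.77] turn [ 4.79  2.93 -0.19] | 5.6
```

```bash
python3 -m creep '[[0,[1,-1.7,0.3],[0.5,0.3,0]],[0,[2.5,-4.4,0.8],[1,0.6,0]],[0,[4.5,-8,1.4],[1.5,0.9,0]],[0,[6.7,-12,2.1],[2,1.2,0]],[0,[9,-16,2.8],[2.5,1.5,0]]]'
python3 - <<'E'
from h import *
go([560,-158,172],toolR(plateR(80.5,30),1))
E
```

```text
t: 6.0
position: [531.3, 162.8, 167.6]
eef_rot: [-0.319, 1.561, -0.503]
force: [2.2, -0.2, -2.1]
finger_gap: 0.107
t 6.0 pos [531.3 162.8 167.6] F [ 2.2 -0.2 -2.1] gap 0.107 j [ 0.52  0.63  0.27  1.54 -0.41  0.71]
shift [ 15.34 -27.52   6.67] turn [ 2.3   1.32 -0.07] | 2.7
```

```bash
python3 -m creep '[[0,[2.2,-4,1],[0.5,0.3,0]],[0,[4.4,-8,2],[1,0.6,0]],[0,[6.6,-12,3],[1.5,0.9,0]],[0,[8.8,-16,4],[2,1.2,0]],[0,[11,-20,5],[2.3,1.3,0]]]';python3 -m creep '[[0,[1.5,-2.7,0.6],[0,0,0]],[0,[2.8,-4.9,1.2],[0,0,0]],[0,[3.8,-6.7,1.5],[0,0,0]],[0,[4.3,-7.5,1.7],[0,0,0]],[0,[4.3,-7.5,1.7],[0,0,0]]]'
python3 - <<'E'
from h import *
go([560,-158,172],toolR(plateR(80.5,30),1))
for n in("side","top"): snap(n,5)
s,_=load("side",5);t,_=load("top",5); crop(s,200,170,120,110,6,"s5.png"); crop(t,270,150,120,100,6,"t5.png")
E
```

```text
t: 6.5
position: [553.7, -70.0, 172.2]
eef_rot: [-0.283, 1.571, -0.539]
force: [1.9, 0.3, -2.5]
finger_gap: 0.108
t: 7.0
position: [556.2, -156.8, 172.3]
eef_rot: [-0.282, 1.571, -0.539]
force: [-0.0, 0.8, -3.2]
finger_gap: 0.103
t 7.0 pos [ 556.2 -156.8  172.3] F [-0.   0.8 -3.2] gap 0.103 j [-0.01  0.45  0.    1.21 -0.52  0.18]
shift [ 0.05 -0.04  0.4 ] turn [-0.07 -0.03 -0.09] | 0.1
```

View pics/s5.png

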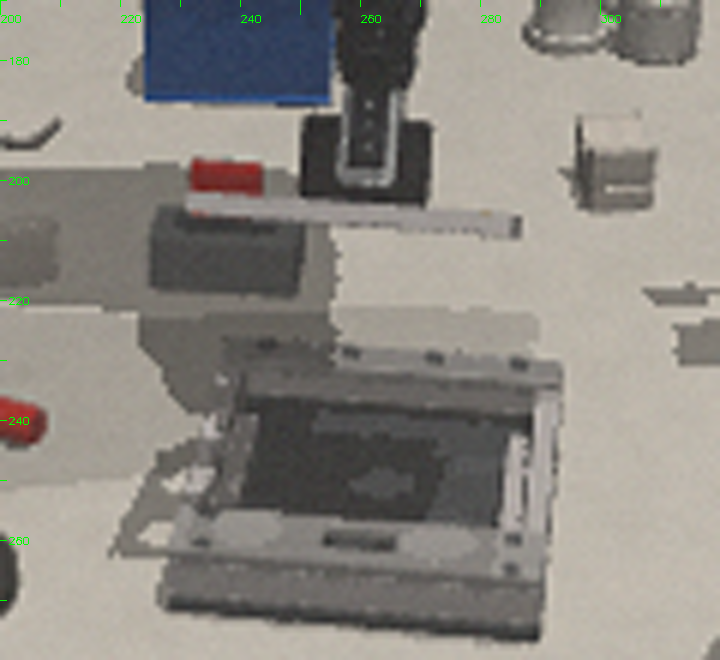

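View pics/t5.png

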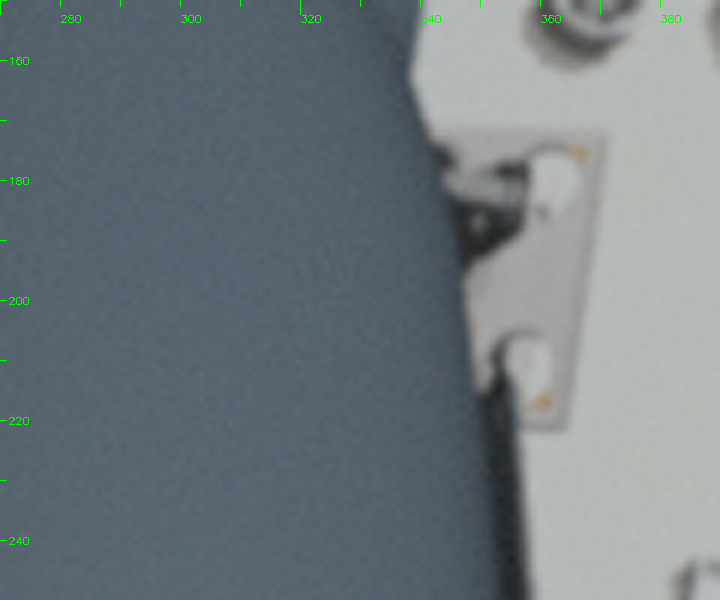

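```bash
cat >> h.py <<'E'
def heldplate(zg=28):
    s=bot.sense(); R0=Ro.from_rotvec(s['eef_rot']).as_matrix(); Rp=np.c_[R0[:,1],-R0[:,2],-R0[:,0]]
    return s['position']-zg*Rp[:,2],Rp
E
python3 - <<'E'
from h import *
o,Rp=heldplate()
print(o,Rp.round(3))
pts={"topL":(-55,60,8),"topR":(-55,-60,8),"botL":(-55,60,0),"botR":(-55,-60,0),"barTopL":(-5,25,42),"barTopR":(-5,-25,42),"barbotL":(-5,25,8),"barbotR":(-5,-25,8)}
for k,v in pts.items(): print(k,proj("side",o+Rp@v).round(1),proj("top",o+Rp@v).round(1))
Rd=plateR(80.5,0); od=np.array([563.5,-142,0])
for k,v in {"rimL":(-89,73,30),"rimR":(-89,-73,30),"slot":(-70,0,30),"slotL":(-70,14,30),"slotR":(-70,-14,30),"lipFarL":(58,63,33),"lipR":(58,-63,33),"rimInL":(-57,63,30),"rimInR":(-57,-63,30)}.items(): print(k,proj("side",od+Rd@v).round(1),proj("top",od+Rd@v).round(1))
E
```

```text
[ 554.27779761 -169.11456884  147.96776124] [[ 0.143 -0.986  0.082]
 [ 0.855  0.165  0.492]
 [-0.499 -0.     0.867]]
topL [[231.5 201. ]] [[363.  220.7]]
topR [[285.8 204.6]] [[370.  170.8]]
botL [[231.2 204.6]] [[363.9 221.4]]
botR [[285.5 208.3]] [[370.9 171.9]]
barTopL [[250.6 187.9]] [[339.7 200.6]]
barTopR [[272.2 189.2]] [[342.9 179.8]]
barbotL [[249.6 202.5]] [[344.4 204.4]]
barbotR [[271.2 204. ]] [[347.5 184.2]]
rimL [[227.5 261.6]] [[354.9 233.5]]
rimR [[290.3 266.8]] [[362.6 180.8]]
slot [[259.5 259.4]] [[351.8 205.5]]
slotL [[253.6 258.9]] [[351.1 210.6]]
slotR [[265.5 259.9]] [[352.6 200.5]]
lipFarL [[240.8 227.7]] [[300.9 219.2]]
lipR [[289.3 231.2]] [[308.8 174. ]]
rimInL [[233.9 254.1]] [[343.5 227.6]]
rimInR [[286.7 258.3]] [[350.5 182.1]]
```

```bash
cat >> h.py <<'E'
DY=80.5; OD=np.array([563.5,-142,0.])
def dk(Tx,Tz,tilt,dy=0,corr=(-0.5,-1.2,-1.0),yaw=DY):
    "tool pose for tongue tip upper edge at dock (Tx,dy,Tz)"
    Rd=plateR(DY,0); Rp=plateR(yaw,tilt); op=OD+Rd@[Tx,dy,Tz]-Rp@[55,0,5]
    return go(op+Rp@[0,0,28]-np.array(corr),toolR(Rp,1))
E
python3 -c "
from h import *
dk(42,45,30)"
```

```text
t 7.1 pos [ 556.6 -155.3  172.2] F [-0.1  0.3 -2.2] gap 0.101 j [-0.01  0.45  0.    1.21 -0.52  0.18]
shift [5.76 5.79 0.49] turn [ 0.01  0.01 -0.1 ] | 0.1
```

```bash
python3 -m creep '[[0,[1.2,1.2,0.1],[0,0,0]],[0,[2.6,2.6,0.2],[0,0,0]],[0,[4,4,0.4],[0,0,0]],[0,[5.2,5.2,0.5],[0,0,0]],[0,[5.7,5.8,0.5],[0,0,0]]]'
python3 - <<'E'
from h import *
dk(42,45,30)
for n in("side","top"): snap(n,6)
s,_=load("side",6);t,_=load("top",6); crop(s,200,190,120,90,6,"s6.png"); crop(t,270,150,120,100,6,"t6.png")
o,Rp=heldplate(); o=o+[-.5,-1.2,-1]
for k,v in {"topL":(-55,60,8),"topR":(-55,-60,8),"tipL":(55,54,5),"tipR":(55,-54,5)}.items(): print(k,proj("side",o+Rp@v).round(1),proj("top",o+Rp@v).round(1))
E
```

```text
t: 7.6
position: [564.9, -134.1, 92.4]
eef_rot: [-0.284, 1.572, -0.537]
force: [0.5, -0.0, -2.9]
finger_gap: 0.107
t 7.6 pos [ 564.9 -134.1   92.4] F [ 0.5 -0.  -2.9] gap 0.107 j [ 0.02  0.53 -0.08  1.07 -0.51  0.22]
shift [-0.04 -0.12  0.02] turn [ 0.11 -0.04 -0.07] | 0.1
topL [[235.2 227. ]] [[347.2 222.1]]
topR [[286.9 230.9]] [[354.1 176. ]]
tipL [[243.3 227.1]] [[307.7 216.4]]
tipR [[285.6 230.3]] [[314.4 177.2]]
```

View pics/s6.png

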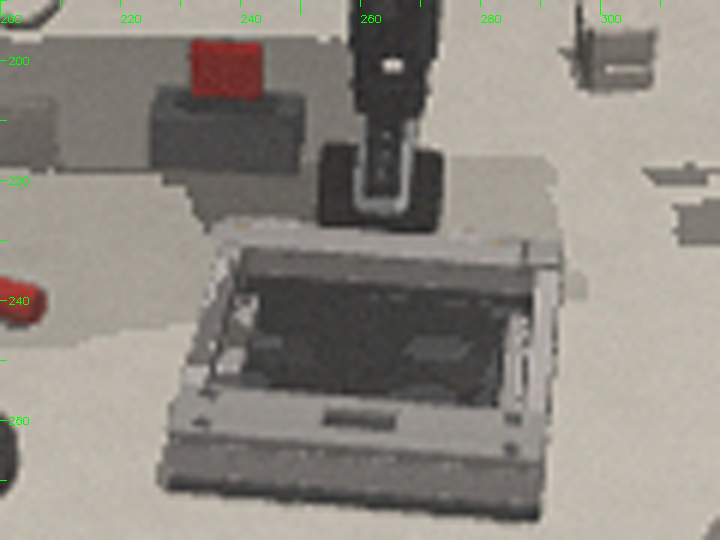

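View pics/t6.png

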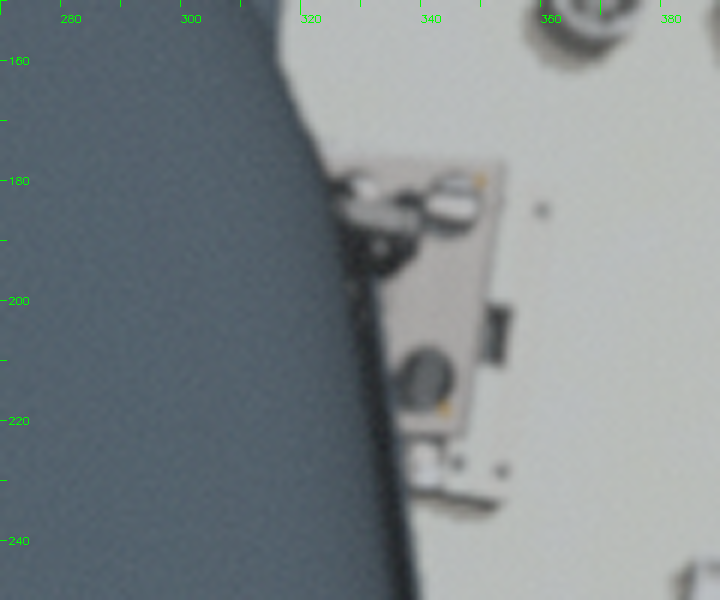

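```bash
python3 -c "
from h import *
dk(42,20,30)"
```

```text
t 7.7 pos [ 564.9 -134.5   93.2] F [-0.7 -0.1 -2.4] gap 0.104 j [ 0.02  0.53 -0.08  1.07 -0.51  0.22]
shift [2.17 1.2  0.01] turn [ 0.09 -0.03 -0.07] | 0.1
```

```bash
python3 -m creep '[[0,[0.6,0.3,0],[0,0,0]],[0,[1.2,0.6,0],[0,0,0]],[0,[1.8,0.9,0],[0,0,0]],[0,[2.15,1.2,0],[0,0,0]],[0,[2.15,1.2,0],[0,0,0]]]'; python3 -c "
from h import *
dk(42,20,30);dk(54,18,30)"
```

```text
t: 8.2
position: [564.9, -135.6, 68.8]
eef_rot: [-0.283, 1.572, -0.538]
force: [-0.1, 1.2, -2.4]
finger_gap: 0.1
t 8.2 pos [ 564.9 -135.6   68.8] F [-0.1  1.2 -2.4] gap 0.1 j [ 0.02  0.55 -0.11  1.02 -0.51  0.22]
shift [ 0.    0.07 -0.  ] turn [ 0.02 -0.03 -0.08] | 0.1
t 8.2 pos [ 564.9 -135.6   68.8] F [-0.1  1.2 -2.4] gap 0.1 j [ 0.02  0.55 -0.11  1.02 -0.51  0.22]
shift [-0.42  1.21  0.  ] turn [ 0.02 -0.03 -0.08] | 0.1
```

No contact. Slide under the lip.

```bash
python3 -m creep '[[0,[-0.1,0.3,0],[0,0,0]],[0,[-0.2,0.6,0],[0,0,0]],[0,[-0.3,0.9,0],[0,0,0]],[0,[-0.4,1.15,0],[0,0,0]],[0,[-0.4,1.15,0],[0,0,0]]]'
python3 - <<'E'
from h import *
dk(54,18,30); dk(54.5,20.5,20); dk(55,23,10); dk(55,25.5,0)
for n in("side","top"): snap(n,7)
s,_=load("side",7);t,_=load("top",7); crop(s,200,190,120,90,6,"s7.png"); crop(t,270,150,120,100,6,"t7.png")
E
```

```text
t: 8.7
position: [567.4, -123.3, 67.2]
eef_rot: [-0.283, 1.571, -0.538]
force: [-0.6, -1.1, -2.9]
finger_gap: 0.102
t 8.7 pos [ 567.4 -123.3   67.2] F [-0.6 -1.1 -2.9] gap 0.102 j [ 0.04  0.56 -0.1   1.03 -0.51  0.24]
shift [ 0.06  0.05 -0.05] turn [ 0.02  0.04 -0.09] | 0.1
t 8.7 pos [ 567.4 -123.3   67.2] F [-0.6 -1.1 -2.9] gap 0.102 j [ 0.04  0.56 -0.1   1.03 -0.51  0.24]
shift [ 0.81 -0.35 -0.05] turn [0.02 0.04 9.91] | 9.9
t 8.7 pos [ 567.4 -123.3   67.2] F [-0.6 -1.1 -2.9] gap 0.102 j [ 0.04  0.56 -0.1   1.03 -0.51  0.24]
shift [ 1.6  -0.57 -0.05] turn [ 0.03  0.04 19.91] | 19.9
t 8.7 pos [ 567.4 -123.3   67.2] F [-0.6 -1.1 -2.9] gap 0.102 j [ 0.04  0.56 -0.1   1.03 -0.51  0.24]
shift [ 2.42 -0.66 -0.05] turn [ 0.03  0.04 29.91] | 29.9
```

View pics/s7.png

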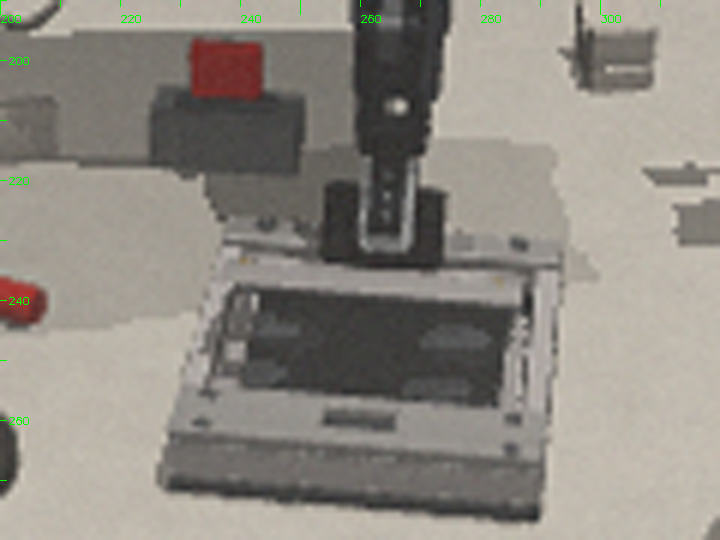

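View pics/t7.png

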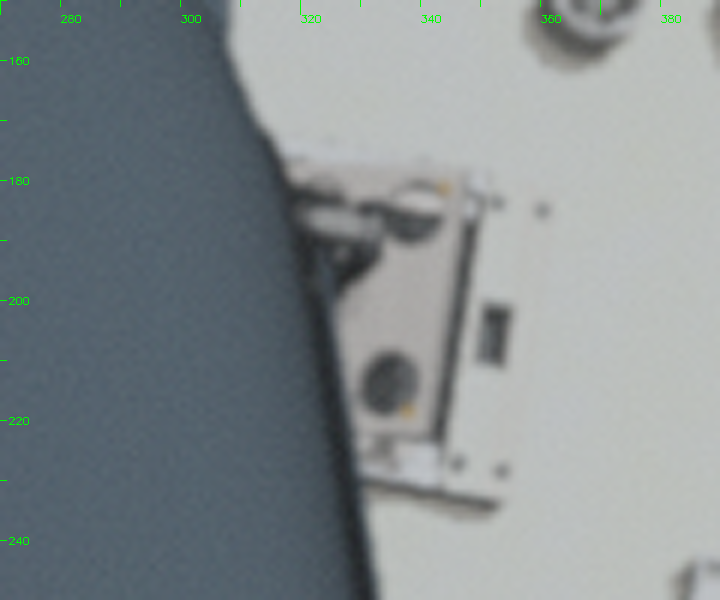

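```bash
python3 -m creep '[[0,[0.16,-0.07,-0.01],[0,0,2]],[0,[0.33,-0.14,-0.03],[0,0,4]],[0,[0.5,-0.21,-0.05],[0,0,6]],[0,[0.66,-0.28,-0.05],[0,0,8]],[0,[0.81,-0.35,-0.05],[0,0,10]]]'; python3 -c "
from h import *
dk(54.5,20.5,20);dk(55,23,10); dk(55,25.5,0)"
```

```text
t: 9.3
position: [565.5, -130.9, 62.0]
eef_rot: [-0.143, 1.578, -0.401]
force: [-0.2, -0.1, -2.4]
finger_gap: 0.103
t 9.3 pos [ 565.5 -130.9   62. ] F [-0.2 -0.1 -2.4] gap 0.103 j [-0.05  0.5  -0.14  0.97 -0.34  0.12]
shift [-0.01  0.07  0.01] turn [-0.01  0.03 -0.16] | 0.2
t 9.3 pos [ 565.5 -130.9   62. ] F [-0.2 -0.1 -2.4] gap 0.103 j [-0.05  0.5  -0.14  0.97 -0.34  0.12]
shift [ 0.73 -0.29  0.01] turn [-0.    0.04  9.84] | 9.8
t 9.3 pos [ 565.5 -130.9   62. ] F [-0.2 -0.1 -2.4] gap 0.103 j [-0.05  0.5  -0.14  0.97 -0.34  0.12]
shift [ 1.52 -0.52  0.01] turn [-0.    0.04 19.84] | 19.8
```

```bash
python3 -m creep '[[0,[0.14,-0.06,0],[0,0,2]],[0,[0.29,-0.12,0],[0,0,4]],[0,[0.44,-0.18,0],[0,0,6]],[0,[0.59,-0.24,0],[0,0,8]],[0,[0.73,-0.3,0],[0,0,9.9]]]'
python3 - <<'E'
from h import *
dk(55,23,10); dk(55,25.5,0)
for n in("side","top"): snap(n,8)
s,_=load("side",8);t,_=load("top",8); crop(s,215,205,85,70,8,"s8.png"); crop(t,290,160,80,80,7,"t8.png")
o,Rp=heldplate(); o=o+[-.5,-1.2,-1]
for k,v in {"topL":(-55,60,8),"topR":(-55,-60,8)}.items(): print(k,proj("side",o+Rp@v).round(1),proj("top",o+Rp@v).round(1))
E
```

```text
t: 9.8
position: [564.6, -136.2, 56.2]
eef_rot: [-0.006, 1.576, -0.266]
force: [-0.7, -0.8, -2.8]
finger_gap: 0.1
t 9.8 pos [ 564.6 -136.2   56.2] F [-0.7 -0.8 -2.8] gap 0.1 j [-0.15  0.48 -0.16  0.93 -0.17  0.02]
shift [-0.    0.02  0.01] turn [-0.01  0.03 -0.05] | 0.1
t 9.8 pos [ 564.6 -136.2   56.2] F [-0.7 -0.8 -2.8] gap 0.1 j [-0.15  0.48 -0.16  0.93 -0.17  0.02]
shift [ 0.74 -0.34  0.01] turn [-0.    0.03  9.95] | 10.0
topL [[235.2 248.1]] [[343.5 225.5]]
topR [[285.7 252.1]] [[350.3 181.7]]
```

View pics/s8.png

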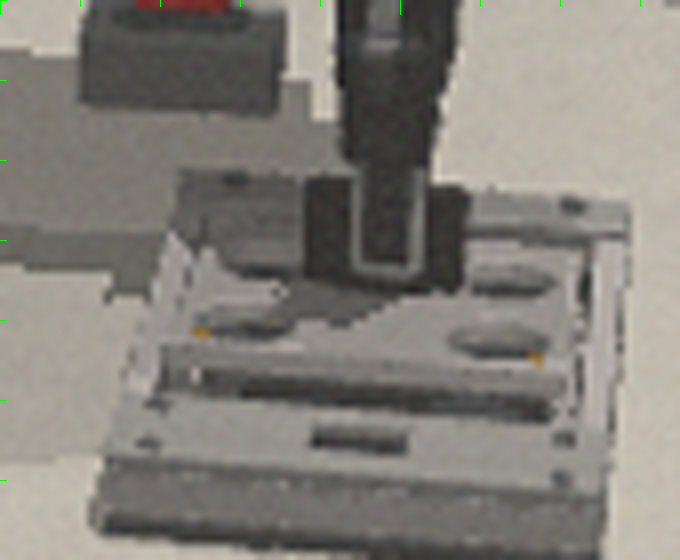

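View pics/t8.png

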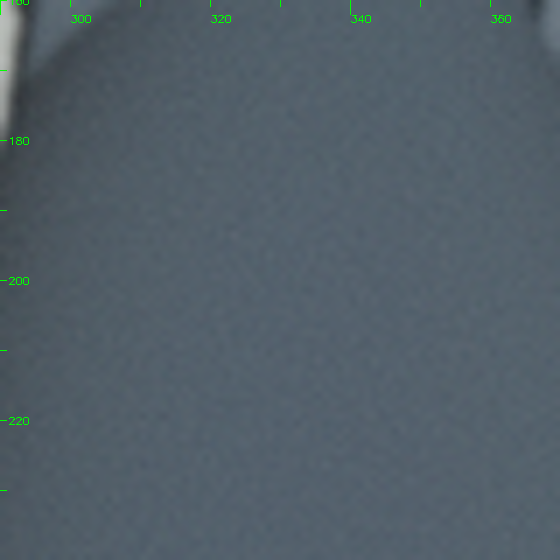

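Run:
```python
from h import *
dk(55,24.3,4,corr=(-1.4,-1.2,-1)); dk(55,25.5,0,corr=(-1.4,-1.2,-1))
```

```text
t 9.9 pos [ 564.5 -136.8   56.3] F [ 0.5  0.2 -1.5] gap 0.105 j [-0.15  0.48 -0.16  0.93 -0.17  0.02]
shift [ 0.45 -0.14  0.11] turn [-0.07  0.03  6.  ] | 6.0
t 9.9 pos [ 564.5 -136.8   56.3] F [ 0.5  0.2 -1.5] gap 0.105 j [-0.15  0.48 -0.16  0.93 -0.17  0.02]
shift [ 0.73 -0.27  0.11] turn [-0.07  0.03 10.  ] | 10.0
```

```bash
python3 -m creep '[[0,[0.15,-0.05,0.04],[0,0,2]],[0,[0.3,-0.1,0.08],[0,0,4]],[0,[0.45,-0.15,0.11],[0,0,6]],[0,[0.6,-0.22,0.11],[0,0,8]],[0,[0.73,-0.29,0.11],[0,0,10]]]'
python3 - <<'E'
from h import *
dk(55,25,0,corr=(-1.4,-1.2,-1))
im,_=snap("side",9); crop(im,215,205,85,70,8,"s9.png")
E
```

```text
t: 10.4
position: [565.1, -140.2, 49.5]
eef_rot: [0.13, 1.567, -0.13]
force: [-4.5, 0.6, 14.9]
finger_gap: 0.104
t 10.4 pos [ 565.1 -140.2   49.5] F [-4.5  0.6 14.9] gap 0.104 j [-0.24  0.49 -0.15  0.93 -0.   -0.08]
shift [ 0.05 -0.06 -0.01] turn [0.02 0.02 0.02] | 0.0
```

View pics/s9.png

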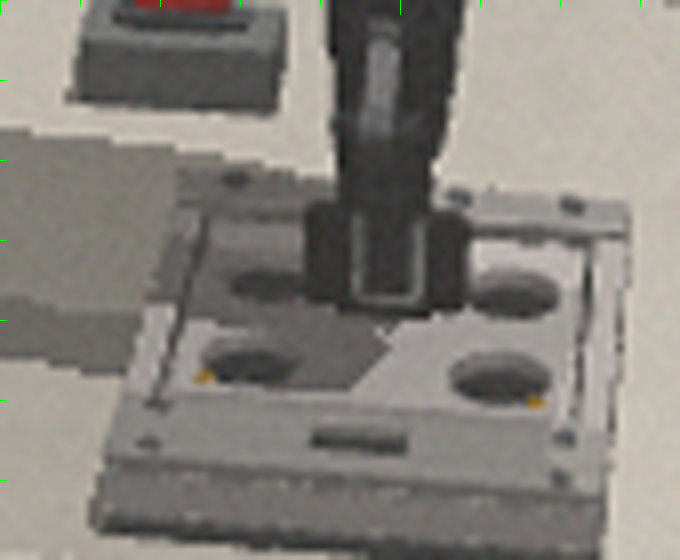

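```bash
python3 -m creep '[[0.15,[-0.05,0,0],[0,0,0]],[0.25,[-0.05,0,0],[0,0,0]],[0.35,[-0.1,0,0],[0,0,0]],[0.35,[-0.1,0,0],[0,0,0]],[0.35,[-0.1,0,0],[0,0,0]]]'; python3 -c "
from h import *
dk(55,25,0,corr=(-1.4,-1.2,-1))"
```

```text
t: 10.95
position: [565.2, -140.0, 50.5]
eef_rot: [0.129, 1.566, -0.13]
force: [-0.0, -0.3, -0.6]
finger_gap: 0.347
t 10.95 pos [ 565.2 -140.    50.5] F [-0.  -0.3 -0.6] gap 0.347 j [-0.24  0.49 -0.15  0.93 -0.   -0.08]
shift [ 0.15 -0.08 -0.02] turn [0.03 0.03 0.03] | 0.1
```

```bash
python3 -m creep '[[0.35,[-1,0,0],[0,0,0]],[0.4,[-3,0,0],[0,0,0]],[0.5,[-6,0,0],[0,0,0]],[0.5,[-9,0,0],[0,0,0]],[0.5,[-12,0,0],[0,0,0]]]'; python3 -c "
from h import *
go([504,44,170],keyR(-8.4,1))
im,d=snap('side',10); crop(im,215,185,85,90,6,'s10.png')"
```

```text
t: 11.45
position: [564.9, -140.1, 172.4]
eef_rot: [0.13, 1.566, -0.131]
force: [1.8, 0.7, -0.2]
finger_gap: 0.5
t 11.45 pos [ 564.9 -140.1  172.4] F [ 1.8  0.7 -0.2] gap 0.5 j [-0.24  0.4   0.04  1.21 -0.   -0.08]
shift [ 0.23 17.15 -9.04] turn [-1.09  0.05  0.03] | 1.1
```

View pics/s10.png

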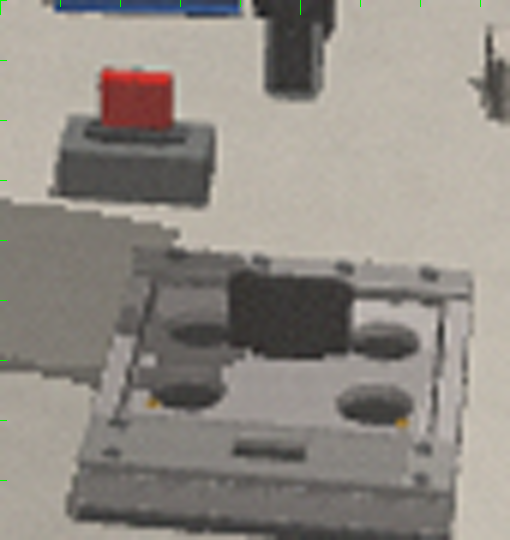

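Run:
```python
from h import *
uv={}
for n,k,(a,b,c,e) in (("top",0,(245,205,270,240)),("side",10,(228,190,250,212))):
    im,d=load(n,k); h=cv2.cvtColor(im,cv2.COLOR_RGB2HSV); P=cloud(n,d)
    m=((h[...,0]<12)|(h[...,0]>168))&(h[...,1]>120); s=np.zeros_like(m); s[b:e,a:c]=1; m&=s
    pts=np.argwhere(m)[:,::-1].astype(np.float32); r=cv2.minAreaRect(pts); uv[n]=pts.mean(0)
    p=P[m]; p=p[np.isfinite(p[:,0])]; print(n,m.sum(),uv[n],axes(r),"depth: mean",np.median(p,0).round(1),"z range",np.percentile(p[:,2],[2,50,98]).round(1),"x",np.percentile(p[:,0],[2,98]).round(1))
    if n=="top":
        for z in (50,60): q=onz(n,pts,z); print(z,axes(cv2.minAreaRect(q[:,:2].astype(np.float32))))
    else:
        t=pts[pts[:,1]<=pts[:,1].min()+1]; print("top edge",t.min(0),t.max(0),onz("side",[t.mean(0)],60))
print(tri(uv["side"],uv["top"]))
```

```text
top 41 [256.17075 219.70732] (array([256.2, 219.5]), array([ 3.3, 11.6]), 11.31) depth: mean [501.9  43.6  60.3] z range [40.  60.3 63.9] x [488.3 517.5]
50 (array([504.6,  43.4]), array([ 8.7, 30.3]), 80.36)
60 (array([503.1,  43.3]), array([ 8.6, 30.1]), 80.36)
side 102 [237.15686 201.05882] (array([237.5, 201.5]), array([ 9., 11.]), 90.0) depth: mean [502.6  39.1  50.4] z range [36.6 50.4 61.7] x [488.5 516.7]
top edge [232. 197.] [243. 198.] [[503.41512004  41.4555029   60.        ]]
(array([[503.75984199,  43.47127529,  47.76247367]]), array([1.39229665]))
```

```bash
python3 -m creep '[[0.5,[0,2,-1],[-0.3,0,0]],[0.5,[0,6,-3],[-0.6,0,0]],[0.5,[0.1,10,-5.3],[-0.9,0,0]],[0.5,[0.2,14.5,-7.6],[-1,0,0]],[0.5,[0.2,17.1,-9],[-1,0,0]]]'; python3 -c "
from h import *
go([504,44.3,50],keyR(-8.6,1))"
```

```text
t: 12.0
position: [503.3, 45.8, 168.9]
eef_rot: [0.115, 1.567, -0.115]
force: [0.7, 0.2, 0.3]
finger_gap: 0.5
t 12.0 pos [503.3  45.8 168.9] F [0.7 0.2 0.3] gap 0.5 j [ 0.09  0.25 -0.18  1.14 -0.    0.24]
shift [11.89 -0.14  0.09] turn [ 0.18  0.04 -0.01] | 0.2
```

```bash
python3 -m creep '[[0.5,[1.5,-0.1,0],[0,0,0]],[0.5,[3.5,-0.1,0],[0,0,0]],[0.5,[5.5,-0.1,0],[0,0,0]],[0.5,[7.3,-0.1,0],[0,0,0]],[0.5,[8,-0.1,0],[0,0,0]]]'; python3 -c "
from h import *
go([504,44.3,50],keyR(-8.6,1))
im,d=snap('side',11); crop(im,205,165,65,65,9,'s11.png')"
```

```text
t: 12.5
position: [503.6, 42.3, 87.4]
eef_rot: [0.116, 1.569, -0.117]
force: [0.9, -0.1, 1.2]
finger_gap: 0.497
t 12.5 pos [503.6  42.3  87.4] F [ 0.9 -0.1  1.2] gap 0.497 j [ 0.08  0.31 -0.32  0.94 -0.    0.23]
shift [3.74 0.2  0.01] turn [ 0.11 -0.06  0.04] | 0.1
```

View pics/s11.png

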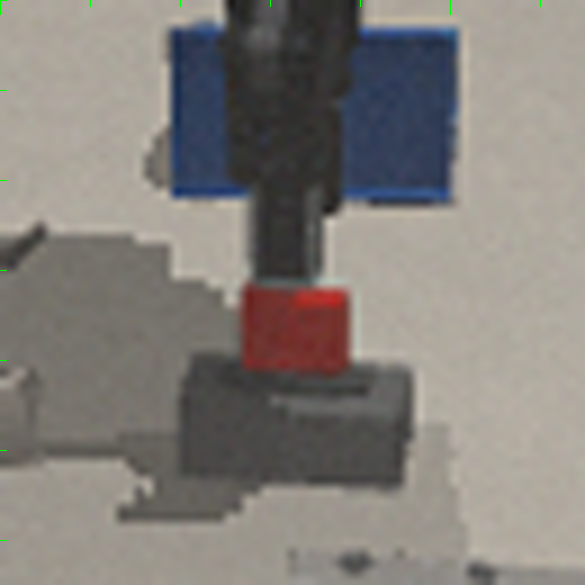

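```bash
python3 -m creep '[[0.5,[0.8,0.1,0.1],[0,0,0]],[0.5,[1.8,0.1,0.15],[0,0,0]],[0.5,[2.8,0.15,0.15],[0,0,0]],[0.5,[3.7,0.15,0.15],[0,0,0]],[0.5,[3.7,0.15,0.15],[0,0,0]]]'; python3 -m creep '[[0.3,[0,0,0],[0,0,0]],[0.2,[0,0,0],[0,0,0]],[0.1,[0,0,0],[0,0,0]],[0,[0,0,0],[0,0,0]],[0,[0,0,0],[0,0,0]]]' 50; python3 -c "
from h import *
go([504,44.3,50],keyR(-8.6,1))"
```

```text
t: 13.05
position: [505.2, 43.5, 50.0]
eef_rot: [0.116, 1.569, -0.117]
force: [0.1, 0.3, 0.1]
finger_gap: 0.498
t: 13.55
position: [506.4, 43.6, 51.7]
eef_rot: [0.116, 1.567, -0.117]
force: [0.1, -0.5, 5.0]
finger_gap: 0.106
t 13.55 pos [506.4  43.6  51.7] F [ 0.1 -0.5  5. ] gap 0.106 j [ 0.09  0.35 -0.36  0.86 -0.    0.23]
shift [ 0.17  0.03 -0.25] turn [0.11 0.06 0.01] | 0.1
```

```bash
python3 -m creep '[[0,[-0.5,0,0],[0,0,0]],[0,[-1.5,0,0],[0,0,0]],[0,[-3,0,0],[0,0,0]],[0,[-4.5,0,0],[0,0,0]],[0,[-6,0,0],[0,0,0]]]'; python3 -c "
from h import *
go([504,44.3,50],keyR(-8.6,1))
im,d=snap('side',12); crop(im,205,150,65,75,8,'s12.png')
im,d=snap('top',12); crop(im,225,160,90,90,6,'t12.png')"
```

```text
t: 14.05
position: [506.0, 43.6, 112.7]
eef_rot: [0.116, 1.567, -0.117]
force: [-0.0, -0.7, -1.1]
finger_gap: 0.104
t 14.05 pos [506.   43.6 112.7] F [-0.  -0.7 -1.1] gap 0.104 j [ 0.09  0.29 -0.27  1.   -0.    0.23]
shift [ 6.27  0.04 -0.22] turn [0.11 0.04 0.01] | 0.1
```

View pics/s12.png

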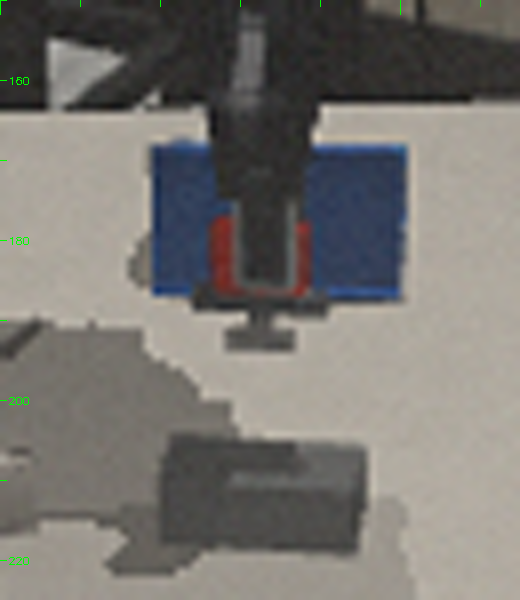

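View pics/t12.png

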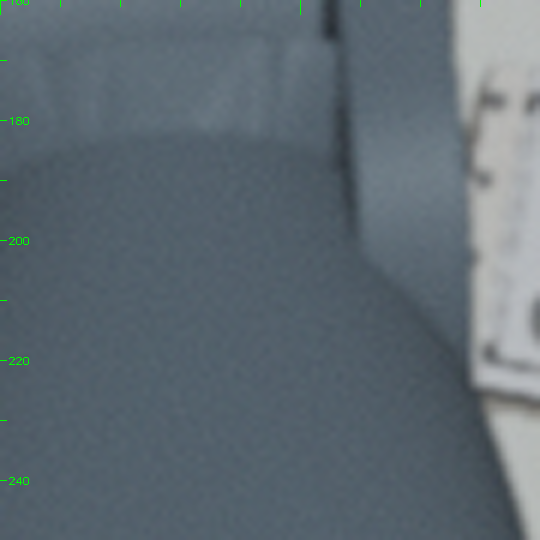

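```bash
python3 -c "
from h import *
go([553.8,-210.6,140],keyR(-9.5,1));go([553.8,-210.6,100],keyR(-9.5,1))"
```

```text
t 14.15 pos [507.3  43.7 113.6] F [ 0.7  0.  -1.1] gap 0.108 j [ 0.09  0.29 -0.27  1.   -0.    0.23]
shift [ -2.62 -24.47   8.36] turn [ 1.01  0.21 -0.03] | 1.0
t 14.15 pos [507.3  43.7 113.6] F [ 0.7  0.  -1.1] gap 0.108 j [ 0.09  0.29 -0.27  1.   -0.    0.23]
shift [  1.38 -24.47   8.35] turn [ 1.01  0.21 -0.03] | 1.0
```

```bash
python3 -m creep '[[0,[-1.4,-1.5,0.5],[0,0,0]],[0,[-2.6,-5.5,1.8],[0.3,0,0]],[0,[-2.6,-10,3.3],[0.5,0,0]],[0,[-2.6,-14.5,4.8],[0.8,0,0]],[0,[-2.6,-19,6.3],[1,0,0]]]'; python3 -m creep '[[0,[0,-3,1.1],[0,0,0]],[0,[0.3,-4.8,1.8],[0,0,0]],[0,[1.5,-5.5,2],[0,0,0]],[0,[3,-5.5,2],[0,0,0]],[0,[4,-5.5,2],[0,0,0]]]';  python3 -m creep '[[0,[0,0,0],[0,0,0]],[0,[0,0,0],[0,0,0]],[0,[0,0,0],[0,0,0]],[0,[0,0,0],[0,0,0]],[0,[0,0,0],[0,0,0]]]'; python3 -c "
from h import *
go([553.8,-210.6,100],keyR(-9.5,1))
im,d=snap('side',13); crop(im,215,195,85,85,7,'s13.png')
im,d=snap('top',13); crop(im,300,160,90,80,6,'t13.png')"
```

```text
t: 14.65
position: [540.2, -155.4, 137.2]
eef_rot: [0.13, 1.567, -0.13]
force: [1.3, 0.1, -0.5]
finger_gap: 0.106
t: 15.15
position: [550.3, -210.0, 95.5]
eef_rot: [0.13, 1.568, -0.129]
force: [-0.9, -0.5, -0.7]
finger_gap: 0.108
t: 15.65
position: [551.2, -211.1, 97.9]
eef_rot: [0.13, 1.566, -0.13]
force: [1.2, -0.7, -1.0]
finger_gap: 0.108
t 15.65 pos [ 551.2 -211.1   97.9] F [ 1.2 -0.7 -1. ] gap 0.108 j [-0.37  0.46 -0.06  1.04 -0.   -0.2 ]
shift [-0.21  0.09  0.24] turn [0.02 0.06 0.02] | 0.1
```

View pics/s13.png

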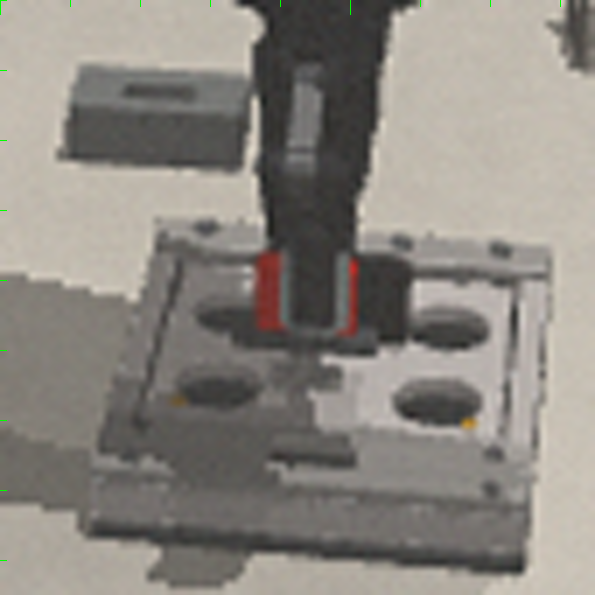

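View pics/t13.png

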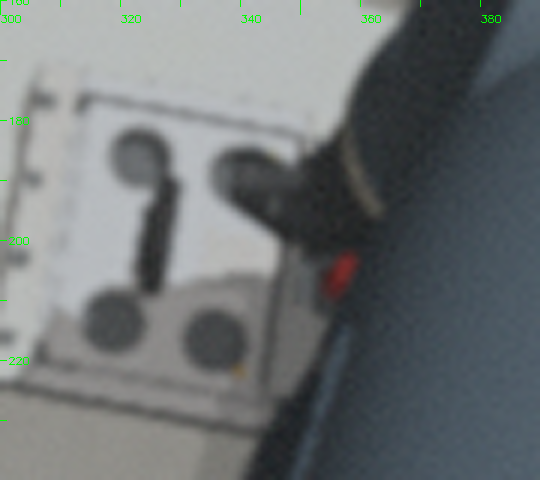

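```bash
python3 -c "
from h import *
c=np.array([550,-211,57.4])
for nm,p in dict(headbot=(0,-4.5,0),headtop=(0,-4.5,5),armfrontbot=(0,-6,15),armfronttop=(0,-6,21),wingtopfront=(0,-5,49)).items(): 
    q=proj('side',c+np.array(p))[0]; print(nm,q.round(2),((q+.43-[215,195])*7).round(0))
for nm,p in dict(slotback=(-63.5,0,30),slotfront=(-76.5,0,30),rimfront=(-89,0,30),riminner=(-57,0,30)).items():
    q=proj('side',OD+plateR(DY,0)@p)[0]; print(nm,q.round(2),((q+.43-[215,195])*7).round(0))
im,_=load('side',13); crop(im,240,235,40,40,15,'s13b.png')"
```

```text
headbot [258.99 250.79] [311. 394.]
headtop [259.02 248.99] [311. 381.]
armfrontbot [259.12 245.74] [312. 358.]
armfronttop [259.16 243.55] [312. 343.]
wingtopfront [259.32 232.95] [313. 269.]
slotback [259.84 257.76] [317. 442.]
slotfront [259.23 261.01] [313. 465.]
rimfront [258.64 264.2 ] [309. 487.]
riminner [260.13 256.16] [319. 431.]
```

View pics/s13b.png

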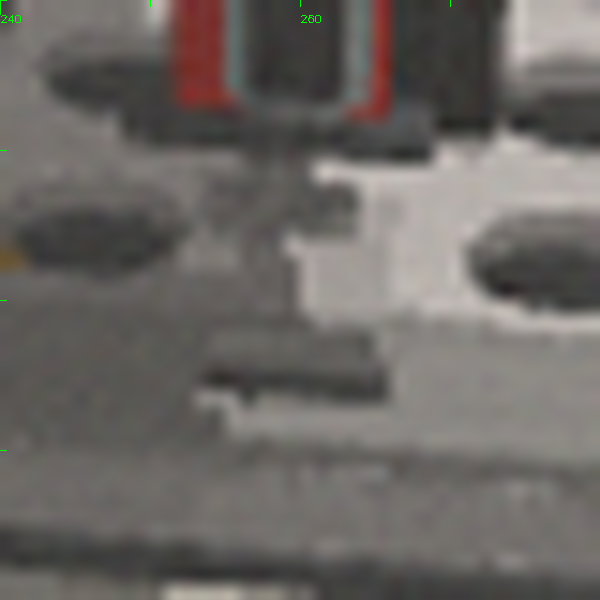

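```bash
python3 -c "
from h import *
y=np.radians(-9.5); R=np.array([[np.cos(y),-np.sin(y),0],[np.sin(y),np.cos(y),0],[0,0,1]])
c=np.array([550,-211,57.4])
for p in ((-17,-5,49),(-17,5,49),(-17,-5,21),(-17,5,21),(-24,-6,21),(-24,6,21),(-24,6,15)):
    q=proj('top',c+R@np.array(p))[0]; print(p,q.round(2))
im,_=load('top',13); crop(im,340,190,30,35,16,'t13b.png')"
```

```text
(-17, -5, 49) [359.45 207.56]
(-17, 5, 49) [355.5  206.81]
(-17, -5, 21) [356.89 209.53]
(-17, 5, 21) [353.04 208.8 ]
(-24, -6, 21) [356.89 212.27]
(-24, 6, 21) [352.26 211.39]
(-24, 6, 15) [351.75 211.79]
```

View pics/t13b.png

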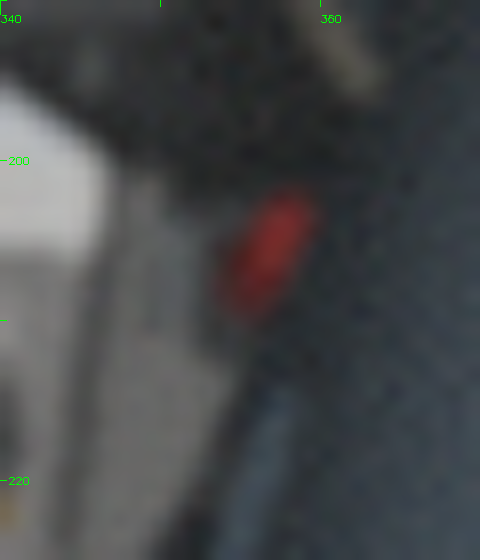

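```bash
python3 -m creep '[[0,[0.3,0.04,0.1],[0,0,0]],[0,[0.9,0.07,0.2],[0,0,0]],[0,[1.5,0.07,0.2],[0,0,0]],[0,[1.9,0.07,0.2],[0,0,0]],[0,[1.9,0.07,0.2],[0,0,0]]]'; python3 -c "
from h import *
go([553.3,-210.7,70],keyR(-9.5,1))
im,d=snap('side',14); crop(im,240,230,40,40,14,'s14.png')"
```

```text
t: 16.25
position: [552.6, -210.6, 77.5]
eef_rot: [0.13, 1.568, -0.13]
force: [0.1, -0.0, -0.6]
finger_gap: 0.104
t 16.25 pos [ 552.6 -210.6   77.5] F [ 0.1 -0.  -0.6] gap 0.104 j [-0.36  0.48 -0.09  1.   -0.   -0.2 ]
shift [0.75 0.01 0.07] turn [ 0.01 -0.06  0.  ] | 0.1
```

View pics/s14.png

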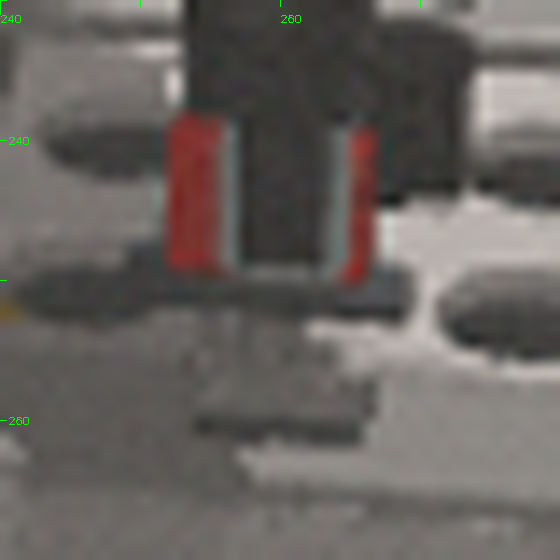

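```bash
python3 -m creep '[[0,[0.2,0.02,0.12],[0,0,0]],[0,[0.45,0.02,0.12],[0,0,0]],[0,[0.7,0.02,0.12],[0,0,0]],[0,[0.95,0.02,0.12],[0,0,0]],[0,[1.1,0.02,0.12],[0,0,0]]]'; python3 -c "
from h import *
go([553.3,-210.7,55],keyR(-9.5,1))
im,d=snap('side',15); crop(im,240,230,40,40,14,'s15.png')"
```

```text
t: 16.8
position: [554.2, -210.8, 67.1]
eef_rot: [0.13, 1.567, -0.13]
force: [-0.6, 0.6, -1.2]
finger_gap: 0.105
t 16.8 pos [ 554.2 -210.8   67.1] F [-0.6  0.6 -1.2] gap 0.105 j [-0.36  0.49 -0.1   0.98 -0.   -0.2 ]
shift [ 1.21 -0.01 -0.09] turn [0.01 0.01 0.01] | 0.0
```

View pics/s15.png

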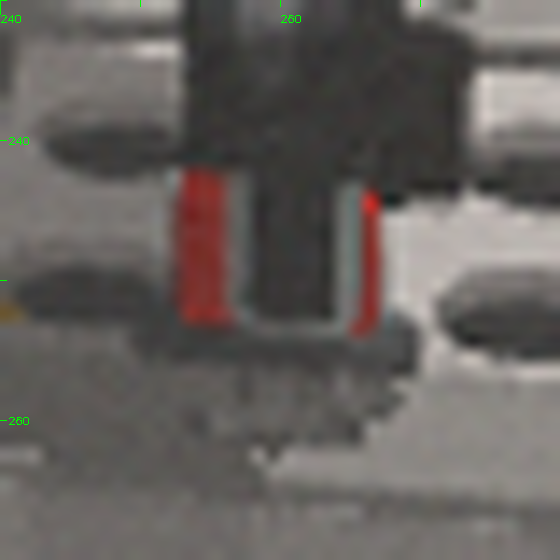

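```bash
python3 -m creep '[[0,[0.15,0,0],[0,0,0]],[0,[0.3,0,0],[0,0,0]],[0,[0.45,0,0],[0,0,0]],[0,[0.6,0,0],[0,0,0]],[0,[0.6,0,0],[0,0,0]]]'
```

```text
t: 17.35
position: [554.2, -210.8, 61.2]
eef_rot: [0.13, 1.567, -0.13]
force: [0.3, 0.2, -0.8]
finger_gap: 0.104
```

```bash
python3 -m creep '[[0,[0.1,0,0],[0,0,0]],[0,[0.2,0,0],[0,0,0]],[0,[0.3,0,0],[0,0,0]],[0,[0.4,0,0],[0,0,0]],[0,[0.4,0,0],[0,0,0]]]';  python3 -m creep '[[0,[0.05,0,0],[0,0,0]],[0,[0.1,0,0],[0,0,0]],[0,[0.15,0,0],[0,0,0]],[0,[0.15,0,0],[0,0,0]],[0,[0.15,0,0],[0,0,0]]]';  python3 -c "
from h import *
go([554,-210.7,55],keyR(-9.5,1))
im,d=snap('side',16); crop(im,225,220,60,55,12,'s16.png')"
```

```text
t: 17.85
position: [554.2, -210.8, 57.3]
eef_rot: [0.13, 1.567, -0.13]
force: [-0.2, -0.1, -0.3]
finger_gap: 0.102
t: 18.35
position: [554.3, -210.8, 55.9]
eef_rot: [0.13, 1.567, -0.13]
force: [-0.7, -0.8, -0.2]
finger_gap: 0.105
t 18.35 pos [ 554.3 -210.8   55.9] F [-0.7 -0.8 -0.2] gap 0.105 j [-0.36  0.5  -0.11  0.96 -0.   -0.2 ]
shift [ 0.09  0.   -0.03] turn [0.01 0.02 0.02] | 0.0
```

View pics/s16.png

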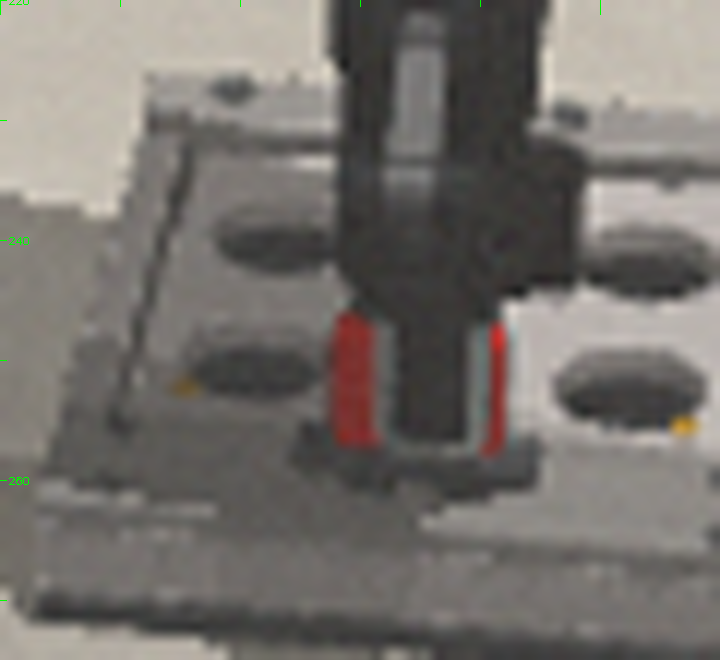

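```bash
for i in 1 2; do :; done; python3 -m creep '[[0,[0.03,0,0],[0,0,0]],[0,[0.06,0,0],[0,0,0]],[0,[0.1,0,0],[0,0,0]],[0,[0.1,0,0],[0,0,0]],[0,[0.1,0,0],[0,0,0]]]';  python3 -m creep '[[0,[0.03,0,0],[0,0,0]],[0,[0.06,0,0],[0,0,0]],[0,[0.1,0,0],[0,0,0]],[0,[0.1,0,0],[0,0,0]],[0,[0.1,0,0],[0,0,0]]]'
```

```text
t: 18.9
position: [554.4, -210.8, 55.7]
eef_rot: [0.13, 1.566, -0.13]
force: [-4.3, 1.9, 11.5]
finger_gap: 0.108
t: 19.4
position: [554.5, -210.9, 55.6]
eef_rot: [0.13, 1.565, -0.131]
force: [-9.4, 3.2, 26.6]
finger_gap: 0.104
```

```bash
python3 -m creep '[[0,[-0.1,0,0],[0,0,0]],[0,[-0.2,0,0],[0,0,0]],[0,[-0.2,0,0],[0,0,0]],[0,[-0.2,0,0],[0,0,0]],[0,[-0.2,0,0],[0,0,0]]]'; python3 -m creep '[[0,[0,-0.026,0],[6,0,0]],[0,[0,-0.052,-0.005],[12,0,0]],[0,[0,-0.077,-0.012],[18,0,0]],[0,[0,-0.1,-0.022],[24,0,0]],[0,[0,-0.125,-0.034],[30,0,0]]]'; python3 -c "
from h import *
s=bot.sense(); print(s['force'],s['ft_torque'],s['joints'].round(2))
im,d=snap('side',17); crop(im,225,220,60,55,12,'s17.png')"
```

```text
t: 19.9
position: [554.3, -210.8, 55.8]
eef_rot: [0.13, 1.567, -0.13]
force: [-0.0, 0.1, -0.4]
finger_gap: 0.108
t: 20.4
position: [553.7, -212.0, 55.8]
eef_rot: [0.543, 1.502, -0.543]
force: [-0.3, 0.4, -1.5]
finger_gap: 0.108
[-0.31996546  0.3614693  -1.49716397] [0.04345309 0.01834878 0.00589694] [-0.37  0.5  -0.11  0.96 -0.    0.33]
```

View pics/s17.png

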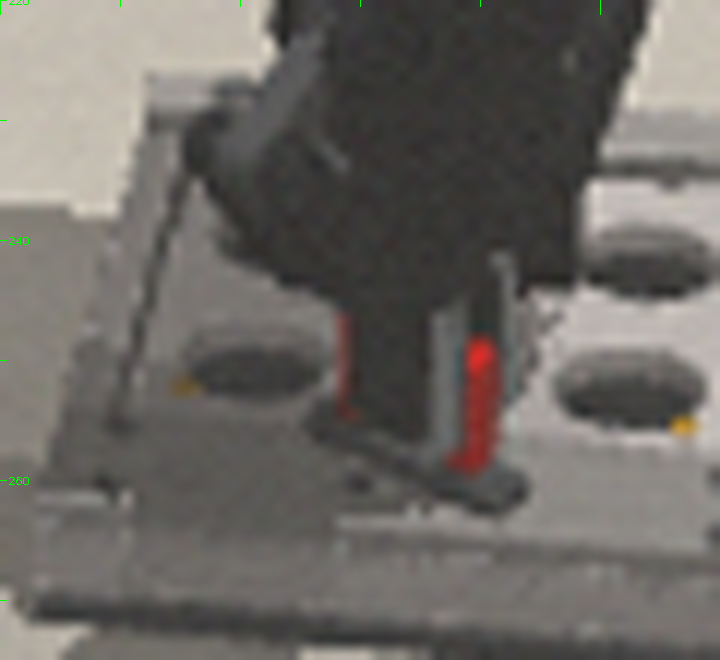

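```bash
python3 -m creep '[[0,[0,-0.026,0],[6,0,0]],[0,[0,-0.052,-0.005],[12,0,0]],[0,[0,-0.077,-0.012],[18,0,0]],[0,[0,-0.1,-0.022],[24,0,0]],[0,[0,-0.125,-0.034],[30,0,0]]]'; python3 -m creep '[[0,[0,-0.026,0],[6,0,0]],[0,[0,-0.052,-0.005],[12,0,0]],[0,[0,-0.077,-0.012],[18,0,0]],[0,[0,-0.1,-0.022],[24,0,0]],[0,[0,-0.125,-0.034],[30,0,0]]]'; python3 -c "
from h import *
go([552,-213,55.8],keyR(-9.5-90,1))
s=bot.sense(); print(s['force'],s['ft_torque'],s['joints'].round(2))
im,d=snap('side',18); crop(im,225,220,60,55,12,'s18.png')"
```

```text
t: 20.95
position: [552.5, -212.8, 55.8]
eef_rot: [0.943, 1.357, -0.944]
force: [-1.2, -1.2, -0.7]
finger_gap: 0.104
t: 21.45
position: [551.2, -213.0, 55.8]
eef_rot: [1.331, 1.125, -1.332]
force: [-1.6, -1.0, 0.1]
finger_gap: 0.102
t 21.45 pos [ 551.2 -213.    55.8] F [-1.6 -1.   0.1] gap 0.102 j [-0.37  0.5  -0.12  0.95 -0.    1.37]
shift [-0.    0.08 -0.02] turn [-0.12  0.04  0.  ] | 0.1
[-1.58802518 -1.04782922  0.13328102] [-0.31267006  0.25632169 -0.00316283] [-0.37  0.5  -0.12  0.95 -0.    1.37]
```

View pics/s18.png

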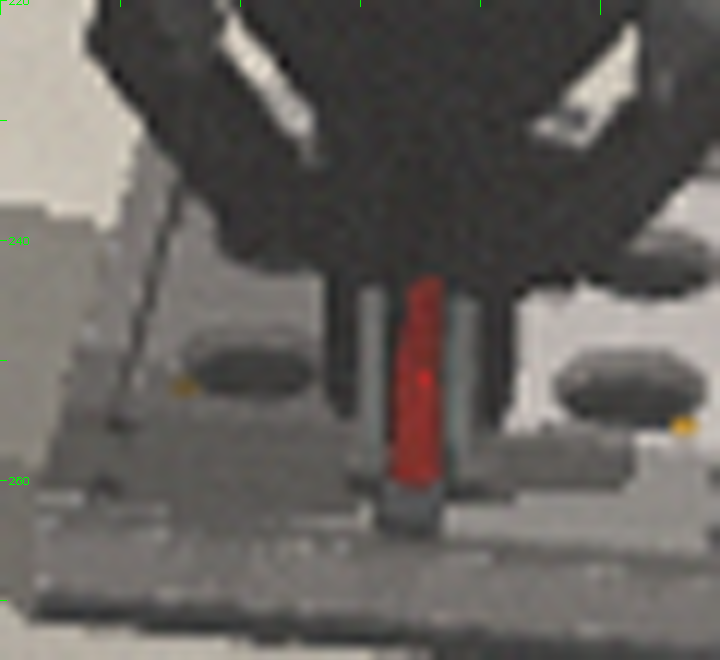

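```bash
python3 -m creep '[[0.15,[0,0,0],[0,0,0]],[0.25,[0,0,0],[0,0,0]],[0.4,[0,0,0],[0,0,0]],[0.4,[0,0,0],[0,0,0]],[0.4,[-0.1,0,0],[0,0,0]]]'; python3 -m creep '[[0.4,[-1,0,0],[0,0,0]],[0.4,[-3,0,0],[0,0,0]],[0.4,[-6,0,0],[0,0,0]],[0.4,[-9,0,0],[0,0,0]],[0.4,[-12,0,0],[0,0,0]]]'; python3 -c "
from h import *
im,d=snap('side',19); crop(im,215,205,85,75,9,'s19.png')
go([350,-300,250],keyR(-9.5-90,1))"
```

```text
t: 22.0
position: [551.4, -212.8, 56.9]
eef_rot: [1.33, 1.126, -1.33]
force: [0.5, 0.1, -0.4]
finger_gap: 0.399
t: 22.5
position: [551.3, -212.7, 179.0]
eef_rot: [1.33, 1.125, -1.329]
force: [0.6, -0.7, -0.0]
finger_gap: 0.399
t 22.55 pos [ 552.9 -213.4  184. ] F [-0.3  0.5  6.7] gap 0.4 j [-0.37  0.42  0.09  1.24 -0.    1.37]
shift [ -6.7  -18.54  11.89] turn [ 0.03  0.09 -0.39] | 0.4
```

View pics/s19.png

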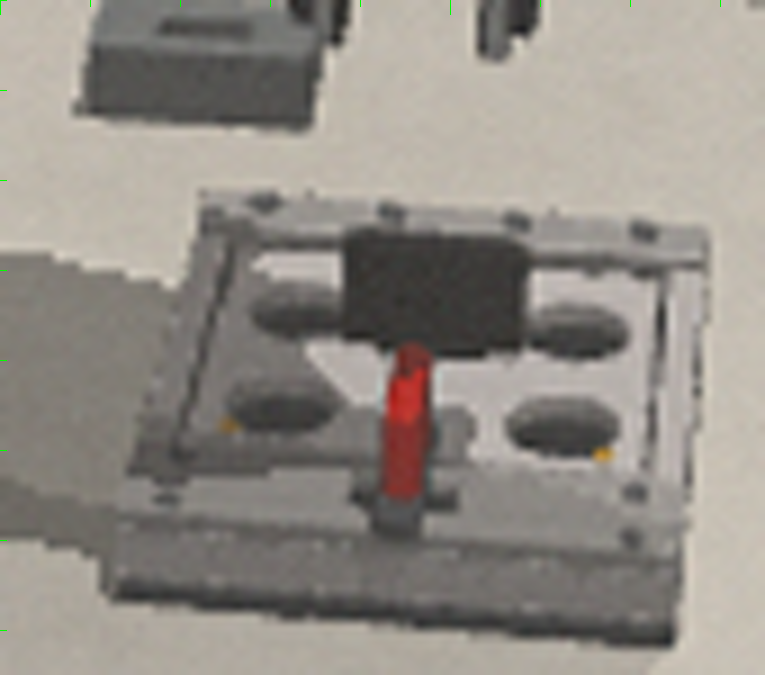

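Key stands upright and turned. Move the arm clear to check from the top.

```bash
python3 -m creep '[[0.4,[-1.5,-3,1.5],[0,0,0]],[0.4,[-3,-6.5,3.5],[0,0,0]],[0.4,[-4.5,-10,5.5],[0,0,0]],[0.4,[-6,-13,8],[0,0,0]],[0.4,[-7,-16,10],[0,0,0]]]'; python3 -c "
from h import *
go([200,-420,250],keyR(-9.5-90,1))"
```

```text
t: 23.05
position: [375.8, -285.7, 248.6]
eef_rot: [1.33, 1.124, -1.329]
force: [0.5, -1.2, 0.4]
finger_gap: 0.4
t 23.05 pos [ 375.8 -285.7  248.6] F [ 0.5 -1.2  0.4] gap 0.4 j [-0.65  0.15 -0.1   1.32 -0.    1.09]
shift [ -0.15 -15.13  16.14] turn [ 0.03  0.07 -0.12] | 0.1
```

```bash
python3 -m creep '[[0.4,[0,-3,3.2],[0,0,0]],[0.4,[0,-6,6.4],[0,0,0]],[0.4,[0,-9,9.6],[0,0,0]],[0.4,[0,-12,12.8],[0,0,0]],[0.4,[0,-15,16],[0,0,0]]]'; python3 -m creep '[[0.4,[0,0,0],[0,0,0]],[0.4,[0,0,0],[0,0,0]],[0.4,[0,0,0],[0,0,0]],[0.4,[0,0,0],[0,0,0]],[0.4,[0,0,0],[0,0,0]]]'
python3 - <<'E'
from h import *
im,d=snap('top',20); cv2.imwrite('pics/t20f.png',im[:,:,::-1]); crop(im,290,165,85,75,9,'t20.png')
P=cloud('top',d); h=cv2.cvtColor(im,cv2.COLOR_RGB2HSV)
s,ds=snap('side',20); cv2.imwrite('pics/s20f.png',s[:,:,::-1])
# plate plane in dock frame
Rd=plateR(DY,0)
for n,PP in (('top',P),('side',cloud('side',ds))):
    q=(PP.reshape(-1,3)-OD)@Rd; ok=np.isfinite(q[:,0])&(abs(q[:,1])<56)&(q[:,0]>-44)&(q[:,0]<36)&(q[:,2]>22)&(q[:,2]<36)
    A=np.c_[q[ok,:2],np.ones(ok.sum())]; c,*_=np.linalg.lstsq(A,q[ok,2],rcond=None); print(n,ok.sum(),"slopes deg",np.degrees(np.arctan(c[:2])).round(2),"z0",c[2].round(2))
    rm=np.isfinite(q[:,0])&(abs(q[:,1])<70)&(abs(q[:,1])>30)&(q[:,0]>-86)&(q[:,0]<-60)&(q[:,2]>22)&(q[:,2]<40); print("rim z",np.median(q[rm,2]))
# red wing
m=((h[...,0]<12)|(h[...,0]>168))&(h[...,1]>120); z=np.zeros_like(m); z[190:222,340:370]=1; m&=z
pts=np.argwhere(m)[:,::-1].astype(np.float32); qq=(onz('top',pts,64)-OD)@Rd; print("wing top in dock",m.sum(),axes(cv2.minAreaRect(qq[:,:2].astype(np.float32))),qq.mean(0).round(1))
pw=P[m]; print("wing z max",np.nanpercentile(pw[:,2],[50,95]))
E
```

```text
t: 23.55
position: [201.1, -418.9, 247.7]
eef_rot: [1.329, 1.125, -1.33]
force: [1.9, -1.1, 0.5]
finger_gap: 0.401
t: 24.05
position: [203.5, -417.6, 247.0]
eef_rot: [1.329, 1.127, -1.329]
force: [-0.8, 0.8, 1.0]
finger_gap: 0.398
top 770 slopes deg [-0.06  0.05] z0 28.93
rim z 31.280814068795962
side 498 slopes deg [-0.76  0.23] z0 28.67
rim z 31.225793637619176
wing top in dock 43 (array([-65.9,   1.6]), array([ 9.7, 30.9]), 86.59) [-65.1   1.4  64. ]
wing z max [63.39504466 67.89937577]
```

View pics/t20.png

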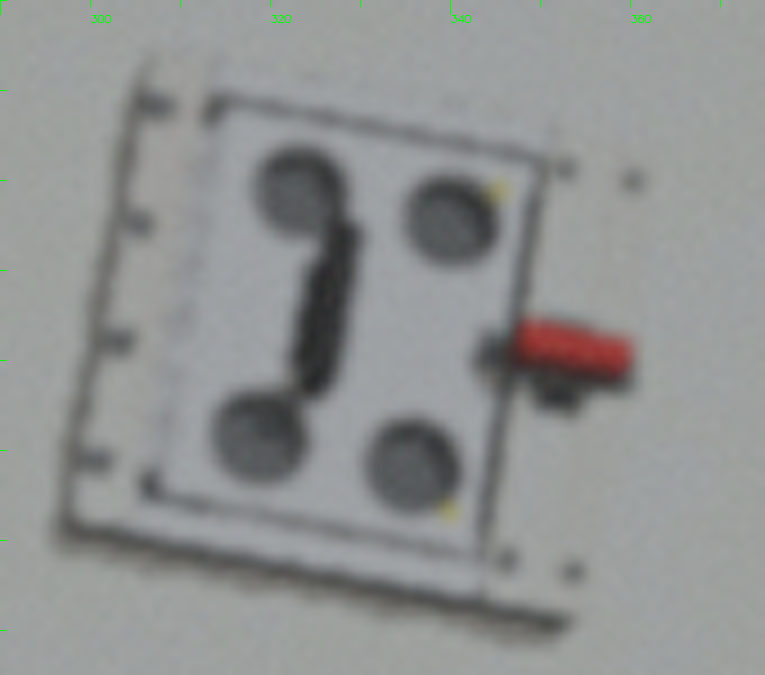

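View pics/s20f.png

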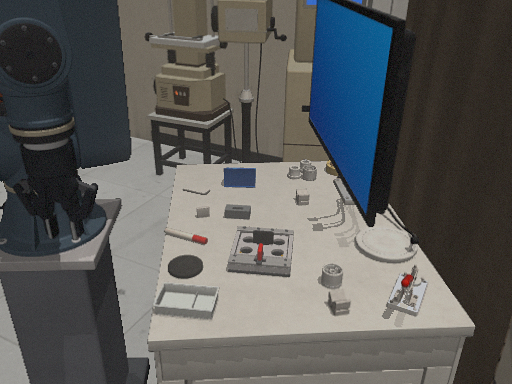

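View pics/t20f.png

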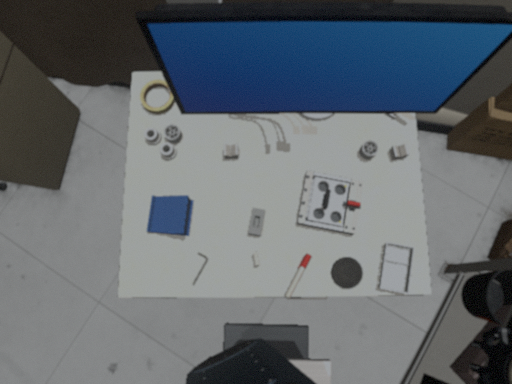

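```bash
python3 -c "
from rig import bot
print(bot.finish_job(), bot.sense()['t'])"
```

```text
the job is handed in; nothing more can be done
the job is handed in; nothing more can be done
```

The plate is seated in the dock and the T-key is in the slot, given its quarter turn. The job is handed in at about 24 s of the 64 s allowed.

**What I did:** I lifted the plate square off the rest by its grip bar and slid the tongue under the lip at 30° tilt without touching anything. I then swung the plate flat and released it. I took the key from its block and lowered it until its arms met the rim, with about 27 N of contact force. I backed off that pressure, turned the key 90°, opened the gripper and drew the arm clear.

**Last checks:**
- **Plate:** flat to 0.1° in the top view and 0.8° in the side view. Its top sits about 2.4 mm below the rim, where 2 mm was expected.
- **Key height:** its arms met the rim at the tool height expected for a fully seated key. The top of the wing measured about 63 mm, where 64 mm was expected.
- **Key angle:** the arms lie across the rim with one over the plate edge. The tool's angle was within 0.1° of square to the dock as measured (80.5°; two views gave 80.3° and 80.6°).
- **Other things:** the side and top pictures show no sign that the bystanders moved, and the robot touches nothing.

**Checks that disagreed:**
- The coarse red outline of the key in the top view read about 3° off square and 4 mm towards the plate. I put this down to the wing's side face being visible and the outline being only about 12 pixels long.
- While I lowered the key, the side view placed it about 2 mm higher than the tool reading did, but it went in without trouble.

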